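# Pack a brake and hub kit into two stack-nest trays

## Robot

A 6-joint arm with a two-finger parallel gripper is mounted at the origin on the work surface. World frame = base frame: x ahead of the robot, y to its left, z up, the work surface at z = 0. Lengths are in m, angles in rad, forces in N, time in s.
With the tool pointing down it reaches from about 0.35 to 0.725 m from the base axis. Payload 6 kg.
Tool frame: the origin (TCP) lies between the finger pads; the fingertips stand 17 mm ahead of it and the grasp point (between the pads) lies 2 mm behind it (finger_overhang is the distance from the TCP to the fingertips, in m); z points along the fingers, x is the direction in which the jaws open and shut, and the axes are right-handed (so a half turn about z gives the same grasp; the last joint's range is limited). The gripper opens to 85 mm and grips with 20 to 120 N. Pads are 22 mm wide; open, the fingers measure 114 mm over their backs; the gripper's body (76 mm by 85 mm) begins 54 mm behind the grasp point. The pads swing forward as they close: fully open they stand 13 mm farther back than shut.
Start: joints at [1.439, 0.04, 0.085, 0, -1.615, -0.334], TCP at [0.269, 0.536, 0.248] pointing down, gripper open.
Joint ranges: [-2.56, 2.56], [-1.29, 2.01], [-1.08, 1.49], [-3.29, 1.98], [-2.81, -0.18], [-2.99, 2.99]. Speed limits (rad/s): [2.57, 2.57, 3.01, 3.14, 3.14, 3.14].

## Interface

Orientations are given as [roll, pitch, yaw] about the fixed x, y, z axes, in that order (R = Rz(yaw) Ry(pitch) Rx(roll)).
In Python, from station import * gives the robot as it stands.
- The arm moves only by the shell command python3 -m inch 'ROWS' [OPENING] [FORCE]. ROWS is a JSON object of lists of equal length, an entry for each row: "delta_pos": the shift along the tool's x, y, z in m, a list of three; "twist": the turn, a rotation vector about the tool's x, y, z in units of 10 degrees (1.0 is 10 degrees), a list of three. In form: {"delta_pos": [[tx, ty, tz], ...], "twist": [[ax, ay, az], ...]}. A call has 1 to 12 rows; each row shifts and turns the commanded pose from where the row before left it, along the tool's axes as they then stand; what a row does not reach is not made up. A row lasts 1/8 s, in which the tool goes at most 62.5 mm and 10.7 degrees, less where a joint would pass 70% of its speed; a pose out of reach is approached as far as the arm can. A call is refused whole if a number of a shift passes 0.0625 or a number of a turn 1, either way. A call with a gripper value outside its range is refused whole. OPENING is the opening, from 0 (shut) to 1 (fully open), set as the call begins (- or left out, the last holds). The fingers move at their own pace and stop on an object; FORCE is the grip in N (left out, the last holds). Time passes only in rows, so rows that do not move let the fingers close. It gives the time, the measured TCP pose, the force and the opening at its end, in the units of the state.
- get_state(): the state, without advancing time (a new reading comes with each control period).
- read_camera(name): name is "scene" or "side" or "wrist"; returns a dict with "frame" (384x512x3 uint8, red, green, blue), "intrinsics" (3x3 intrinsics, pixels), "distortion" ([k1, k2, p1, p2, k3] as OpenCV has them; the pictures are not rectified), "rvec" (rotation vector, rad) and "tvec" (3), from world to camera coordinates, as OpenCV has them. Camera axes: x right, y down, z forward; pixel columns grow to the right and rows downward; lengths in m; the calibration is good to about 2 mm. A picture is of the moment at which its call begins. There is no depth.
- finish_job(): hands the job in, once; it reports no verdict.
The state is a dict: "time_s": time; "qpos": joint angles; "joint_velocities": joint speeds; "effort": joint torques, N m; "tool_pos": TCP position; "tool_rot": TCP orientation; "force": force on the tool from outside, world axes, zero at the start; "ft_torque": the same for the moment, N m; "finger_gap": finger opening in m.
Only numpy, scipy, OpenCV 4.12 (cv2) and the standard library are available. Lean on these libraries where they do the work, as an engineer would, in place of code of your own. Each camera call takes 0.05 s, during which the arm holds its last target.

## Task

Pack the front brake and hub kit: lay the two long brake pads flat in the grey tray on the black rubber mat, one in each half, then stack the other tray on it, turned so that its label lip is at the opposite end from the lower one's and it rests on the ledges instead of nesting. Then lay the larger bearing and the larger slotted nut flat in the upper tray, one in each half. Set the parts down rather than dropping them in, and leave the short brake pad, the small bearing and the small nut where they lie.

Things in the scene. Friction and masses are not known exactly. Their poses are not given: they have to be found in the camera images.
- bottom_tray: Loose grey tray on black mat, 270 (x) by 170 by 60 mm high, 3 mm walls, foot 252 by 152. Origin: centre of underside, z up; label lip at -x. A partition at x = 0 parts it. Clear floor of a half, 3 mm up: |x| 13 to 122, |y| to 54 (pillars on the long walls at x = 90 and -42); its middle is x = 68 or -68. Ledges on the pillars carry a like tray turned half round, 52 mm higher, 4.8 mm play each way.
- top_tray_grip (a point): The other tray, of the same shape, 0.35 kg, on the bare bench. The point: mid-tray, on the partition, 36 mm above the underside (33 above the inner floor, 24 below the rim); x along the tray, label lip at -x, z up. Grip the partition's web from above, closing along x: 8 mm thick, 132 long, upright from 22 to 50 mm above the underside. Not turned, it sinks into the lower tray instead of stacking.
- pad_a_mid (a point): Long brake pad, one of two alike: 76 mm long (its y) with a narrow ear at each end (the body between the ears is 60 mm long), 40 mm wide (its x), 14 mm thick, lying flat, steel back plate below and two dark friction blocks on top, 0.13 kg. The point is its centre, 7 mm above its underside. Grip it across the 40 mm width.
- pad_b_mid (a point): The other long brake pad, same as the first. The point is its centre, 7 mm above its underside.
- pad_short_mid (a point): Short brake pad, a look-alike to be left: 52 mm long (its y), otherwise the same: 40 mm wide, 14 mm thick. The point is its centre.
- bearing_large_mid (a point): Larger ball bearing, lying flat: 47 mm outside diameter, 20 mm bore, 14 mm thick, 0.1 kg, steel rings with a black seal between. The point is its centre, 7 mm above its underside.
- bearing_small_mid (a point): Smaller ball bearing, a look-alike to be left: 32 mm outside diameter, 12 mm bore, 10 mm thick, lying flat. The point is its centre.
- nut_large_mid (a point): Larger slotted hub nut, lying flat, slots up: hexagon 32 mm across flats (flats face its x axis and every 60 degrees on), 22 mm high of which the lower 15 mm is the hexagon and the rest the slotted crown, 0.09 kg. The point is its centre, 11 mm above its underside.
- nut_small_mid (a point): Smaller slotted nut, a look-alike to be left: 22 mm across flats, 15 mm high. The point is its centre.
Mind the look-alikes: they are no part of the job. What is shaped like the part that bears pad_a_mid but turquoise is not meant.

How it is judged:
On the way, in this order (a step that is already met when the one before it is completed fails the run):
1. one long brake pad lies flat in each half of the lower tray, let go (((x of pad_a_mid in the frame of bottom_tray between 0.02 and 0.122 m and y of pad_a_mid in the frame of bottom_tray between -0.07 and 0.07 m and z of pad_a_mid in the frame of bottom_tray between 0.004 and 0.018 m and x of pad_b_mid in the frame of bottom_tray between -0.122 and -0.02 m and y of pad_b_mid in the frame of bottom_tray between -0.07 and 0.07 m and z of pad_b_mid in the frame of bottom_tray between 0.004 and 0.018 m) or (x of pad_a_mid in the frame of bottom_tray between -0.122 and -0.02 m and y of pad_a_mid in the frame of bottom_tray between -0.07 and 0.07 m and z of pad_a_mid in the frame of bottom_tray between 0.004 and 0.018 m and x of pad_b_mid in the frame of bottom_tray between 0.02 and 0.122 m and y of pad_b_mid in the frame of bottom_tray between -0.07 and 0.07 m and z of pad_b_mid in the frame of bottom_tray between 0.004 and 0.018 m)) and angle between each of pad_a_mid, pad_b_mid's own z axis and vertical below 0.3 rad and contact force between the fingers and pad_a below 0.1 N and contact force between the fingers and pad_b below 0.1 N), for 0.2 s.
2. the second tray, turned half a turn, rests on the lower tray's ledges, let go, the pads still in place below (((x of pad_a_mid in the frame of bottom_tray between 0.02 and 0.122 m and y of pad_a_mid in the frame of bottom_tray between -0.07 and 0.07 m and z of pad_a_mid in the frame of bottom_tray between 0.004 and 0.018 m and x of pad_b_mid in the frame of bottom_tray between -0.122 and -0.02 m and y of pad_b_mid in the frame of bottom_tray between -0.07 and 0.07 m and z of pad_b_mid in the frame of bottom_tray between 0.004 and 0.018 m) or (x of pad_a_mid in the frame of bottom_tray between -0.122 and -0.02 m and y of pad_a_mid in the frame of bottom_tray between -0.07 and 0.07 m and z of pad_a_mid in the frame of bottom_tray between 0.004 and 0.018 m and x of pad_b_mid in the frame of bottom_tray between 0.02 and 0.122 m and y of pad_b_mid in the frame of bottom_tray between -0.07 and 0.07 m and z of pad_b_mid in the frame of bottom_tray between 0.004 and 0.018 m)) and z of top_tray_grip in the frame of bottom_tray between 0.084 and 0.092 m and x of top_tray_grip in the frame of bottom_tray between -0.009 and 0.009 m and y of top_tray_grip in the frame of bottom_tray between -0.009 and 0.009 m and angle between the x axis of top_tray_grip and the x axis of bottom_tray, either way round below 0.1 rad and angle between top_tray_grip's own z axis and vertical below 0.05 rad and contact force between the fingers and top_tray below 0.1 N), for 0.3 s.
3. the larger bearing and the larger nut lie flat in the upper tray, one in each half, let go (((x of pad_a_mid in the frame of bottom_tray between 0.02 and 0.122 m and y of pad_a_mid in the frame of bottom_tray between -0.07 and 0.07 m and z of pad_a_mid in the frame of bottom_tray between 0.004 and 0.018 m and x of pad_b_mid in the frame of bottom_tray between -0.122 and -0.02 m and y of pad_b_mid in the frame of bottom_tray between -0.07 and 0.07 m and z of pad_b_mid in the frame of bottom_tray between 0.004 and 0.018 m) or (x of pad_a_mid in the frame of bottom_tray between -0.122 and -0.02 m and y of pad_a_mid in the frame of bottom_tray between -0.07 and 0.07 m and z of pad_a_mid in the frame of bottom_tray between 0.004 and 0.018 m and x of pad_b_mid in the frame of bottom_tray between 0.02 and 0.122 m and y of pad_b_mid in the frame of bottom_tray between -0.07 and 0.07 m and z of pad_b_mid in the frame of bottom_tray between 0.004 and 0.018 m)) and z of top_tray_grip in the frame of bottom_tray between 0.084 and 0.092 m and x of top_tray_grip in the frame of bottom_tray between -0.009 and 0.009 m and y of top_tray_grip in the frame of bottom_tray between -0.009 and 0.009 m and angle between the x axis of top_tray_grip and the x axis of bottom_tray, either way round below 0.1 rad and angle between top_tray_grip's own z axis and vertical below 0.05 rad and ((x of bearing_large_mid in the frame of top_tray_grip between 0.02 and 0.122 m and y of bearing_large_mid in the frame of top_tray_grip between -0.07 and 0.07 m and z of bearing_large_mid in the frame of top_tray_grip between -0.032 and -0.018 m and x of nut_large_mid in the frame of top_tray_grip between -0.122 and -0.02 m and y of nut_large_mid in the frame of top_tray_grip between -0.07 and 0.07 m and z of nut_large_mid in the frame of top_tray_grip between -0.028 and -0.015 m) or (x of bearing_large_mid in the frame of top_tray_grip between -0.122 and -0.02 m and y of bearing_large_mid in the frame of top_tray_grip between -0.07 and 0.07 m and z of bearing_large_mid in the frame of top_tray_grip between -0.032 and -0.018 m and x of nut_large_mid in the frame of top_tray_grip between 0.02 and 0.122 m and y of nut_large_mid in the frame of top_tray_grip between -0.07 and 0.07 m and z of nut_large_mid in the frame of top_tray_grip between -0.028 and -0.015 m)) and angle between each of bearing_large_mid, nut_large_mid's own z axis and vertical below 0.3 rad and contact force between the fingers and bearing_large below 0.1 N and contact force between the fingers and nut_large below 0.1 N), for 0.2 s.
At the end, for the whole second after the job is handed in: A long pad lies flat in each half of the lower tray (4 to 18 mm above its underside); the second tray rests on the ledges, 48 to 56 mm above the lower, centred within 9 mm, in line within 0.1 rad; the larger bearing and nut lie flat in it, one in each half; all at rest (((x of pad_a_mid in the frame of bottom_tray between 0.02 and 0.122 m and y of pad_a_mid in the frame of bottom_tray between -0.07 and 0.07 m and z of pad_a_mid in the frame of bottom_tray between 0.004 and 0.018 m and x of pad_b_mid in the frame of bottom_tray between -0.122 and -0.02 m and y of pad_b_mid in the frame of bottom_tray between -0.07 and 0.07 m and z of pad_b_mid in the frame of bottom_tray between 0.004 and 0.018 m) or (x of pad_a_mid in the frame of bottom_tray between -0.122 and -0.02 m and y of pad_a_mid in the frame of bottom_tray between -0.07 and 0.07 m and z of pad_a_mid in the frame of bottom_tray between 0.004 and 0.018 m and x of pad_b_mid in the frame of bottom_tray between 0.02 and 0.122 m and y of pad_b_mid in the frame of bottom_tray between -0.07 and 0.07 m and z of pad_b_mid in the frame of bottom_tray between 0.004 and 0.018 m)) and z of top_tray_grip in the frame of bottom_tray between 0.084 and 0.092 m and x of top_tray_grip in the frame of bottom_tray between -0.009 and 0.009 m and y of top_tray_grip in the frame of bottom_tray between -0.009 and 0.009 m and angle between the x axis of top_tray_grip and the x axis of bottom_tray, either way round below 0.1 rad and angle between top_tray_grip's own z axis and vertical below 0.05 rad and ((x of bearing_large_mid in the frame of top_tray_grip between 0.02 and 0.122 m and y of bearing_large_mid in the frame of top_tray_grip between -0.07 and 0.07 m and z of bearing_large_mid in the frame of top_tray_grip between -0.032 and -0.018 m and x of nut_large_mid in the frame of top_tray_grip between -0.122 and -0.02 m and y of nut_large_mid in the frame of top_tray_grip between -0.07 and 0.07 m and z of nut_large_mid in the frame of top_tray_grip between -0.028 and -0.015 m) or (x of bearing_large_mid in the frame of top_tray_grip between -0.122 and -0.02 m and y of bearing_large_mid in the frame of top_tray_grip between -0.07 and 0.07 m and z of bearing_large_mid in the frame of top_tray_grip between -0.032 and -0.018 m and x of nut_large_mid in the frame of top_tray_grip between 0.02 and 0.122 m and y of nut_large_mid in the frame of top_tray_grip between -0.07 and 0.07 m and z of nut_large_mid in the frame of top_tray_grip between -0.028 and -0.015 m)) and angle between each of pad_a_mid, pad_b_mid, bearing_large_mid, nut_large_mid's own z axis and vertical below 0.3 rad and linear speed of each of pad_a, pad_b, bearing_large, nut_large, top_tray, bottom_tray below 0.02 m/s); the robot touches nothing.
It fails at once if the short pad, the small bearing or the small nut is moved more than 20 mm (distance of any of pad_short_mid, bearing_small_mid, nut_small_mid from where it was at the start of the episode above 0.02 m).
It fails at once if a part is dropped into its tray (faster than 0.8 m/s below the rim) ((horizontal distance between pad_a_mid and bottom_tray below 0.125 m and z of pad_a_mid in the frame of bottom_tray between 0 and 0.05 m and linear speed of pad_a above 0.8 m/s) or (horizontal distance between pad_b_mid and bottom_tray below 0.125 m and z of pad_b_mid in the frame of bottom_tray between 0 and 0.05 m and linear speed of pad_b above 0.8 m/s) or (horizontal distance between bearing_large_mid and top_tray_grip below 0.125 m and z of bearing_large_mid in the frame of top_tray_grip between -0.036 and 0.014 m and linear speed of bearing_large above 0.8 m/s) or (horizontal distance between nut_large_mid and top_tray_grip below 0.125 m and z of nut_large_mid in the frame of top_tray_grip between -0.036 and 0.014 m and linear speed of nut_large above 0.8 m/s)).
It also fails if it takes over 128 s, if anything falls off the work surface, if the arm or the gripper's body presses on something with over 40 N, if the wrist force passes 120 N, or if a joint passes its speed limit or range.

## Working session

There is one attempt and no reset: what is moved stays moved. The work goes in short steps, Python scripts to look and compute and a shell command to move; the robot and the scene stay as the last step left them, time stands still between calls to the robot, and variables do not carry over. Pictures are saved under pics/ and viewed, and the job is handed in when it is done.

```bash
mkdir -p pics; ls; python3 - <<'E'
from station import *
import cv2
print(get_state())
for n in ["scene","side","wrist"]:
    c=read_camera(n); cv2.imwrite(f"pics/{n}0.png",c["frame"][:,:,::-1])
    print(n,c["intrinsics"],c["distortion"],c["rvec"],c["tvec"])
E
```

```text
pics
{'time_s': 0.0, 'qpos': array([ 1.43871871e+00,  4.08400536e-02,  8.37842826e-02, -4.41726130e-04,
       -1.61549124e+00, -3.33726822e-01]), 'joint_velocities': array([ 0.0025069 ,  0.00174099, -0.00030814, -0.00161705, -0.00053411,
        0.00023773]), 'effort': array([ 6.83647013e-04, -3.68212080e+01,  3.47411442e+01,  6.93234175e+00,
       -5.51773439e-03, -9.00875534e-06]), 'tool_pos': array([0.26926805, 0.53585145, 0.24725254]), 'tool_rot': array([-3.14143616e+00, -1.79865176e-03, -2.03658155e+00]), 'force': array([0.66721385, 0.04662434, 0.52152391]), 'ft_torque': array([0.01487807, 0.02714126, 0.03203116]), 'finger_gap': 0.08531107495944214}
scene [[349.40878955   0.         247.64738216]
 [  0.         349.40878955 184.53762226]
 [  0.           0.           1.        ]] [-0.02838312  0.          0.          0.          0.        ] [ 1.87799607  1.92129048 -0.54512201] [ 0.0248034  -0.37286749  1.21601421]
side [[422.57672665   0.         258.4120388 ]
 [  0.         422.57672665 192.39632278]
 [  0.           0.           1.        ]] [0.03868213 0.         0.         0.         0.        ] [ 2.33720191 -0.10716156  0.04725036] [-0.4828657   0.07734689  0.87684046]
wrist [[319.41696432   0.         252.43642305]
 [  0.         319.41696432 185.43582934]
 [  0.           0.           1.        ]] [-0.03458872  0.          0.          0.          0.        ] [-1.54490542  2.50586761  0.40548706] [ 0.59885642 -0.04220456  0.38027687]
```

View pics/scene0.png

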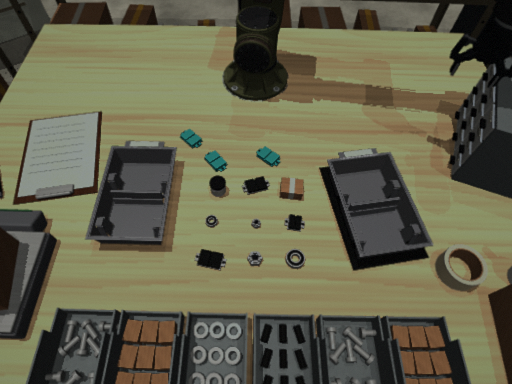

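View pics/side0.png

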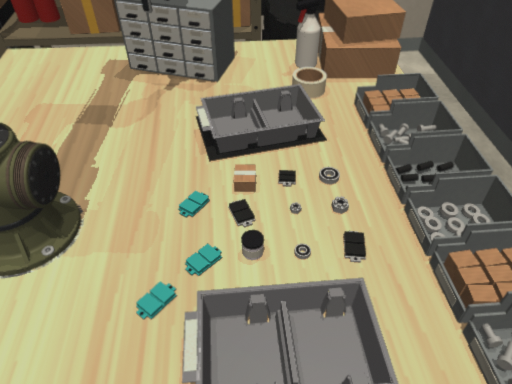

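View pics/wrist0.png

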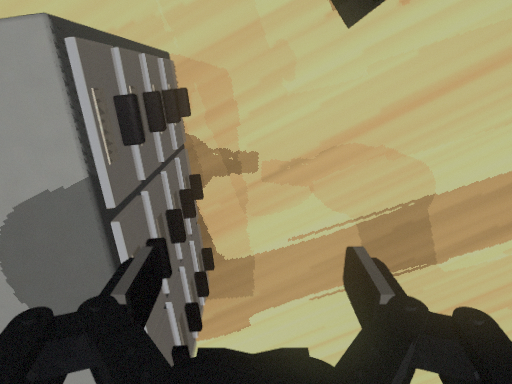

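The scene view shows the grey tray on the mat at (375,205) and the other tray at (137,193). Candidates:
- **Black pads:** (257,185), (210,259) and a shorter one at (294,222). The three turquoise pads at (191,138), (216,160) and (268,156) are excluded by colour.
- **Bearings:** (295,259) large, (211,221) small.
- **Nuts:** (256,259) large, (256,223) small.

The black drum (218,185) and the brown box (292,188) are obstacles.

```bash
cat > h.py <<'E'
import numpy as np, cv2
from station import *
def cam(n,save=None):
    c=read_camera(n); c["n"]=n
    if save: cv2.imwrite(f"pics/{save}.png",c["frame"][:,:,::-1])
    return c
def ray(c,uv):
    p=cv2.undistortPoints(np.array(uv,float).reshape(-1,1,2),c["intrinsics"],c["distortion"]).reshape(-1,2)
    R=cv2.Rodrigues(np.array(c["rvec"],float))[0]; t=np.array(c["tvec"],float).ravel()
    o=-R.T@t; d=np.c_[p,np.ones(len(p))]@R
    return o,d
def onz(c,uv,z):
    o,d=ray(c,uv); z=np.broadcast_to(z,(len(d),))
    return o+d*((z-o[2])/d[:,2])[:,None]
def proj(c,P):
    return cv2.projectPoints(np.array(P,float).reshape(-1,1,3),np.array(c["rvec"],float),np.array(c["tvec"],float),c["intrinsics"],np.array(c["distortion"],float))[0].reshape(-1,2)
def crop(c,x0,y0,x1,y1,s,name):
    im=cv2.resize(c["frame"][y0:y1,x0:x1,::-1],None,fx=s,fy=s,interpolation=cv2.INTER_CUBIC)
    cv2.imwrite(f"pics/{name}.png",im)
def dark(c,box,thr=75):
    x0,y0,x1,y1=box
    g=c["frame"][y0:y1,x0:x1].astype(int)
    # grey/dark vs wood (wood has R>>B)
    m=((g[:,:,0]-g[:,:,2])<thr/2)&(g.max(2)<200)
    return (m*255).astype(np.uint8)
E
python3 - <<'E'
from h import *
c=cam("scene"); crop(c,170,160,330,285,5,"crop_s")
d=cam("side"); crop(d,170,150,390,280,3.6,"crop_d")
crop(c,310,140,450,280,4,"tray_r"); crop(c,80,130,190,255,4.5,"tray_l")
for k,b,z in((c,(180,170,330,285),0.007),(d,(200,155,385,275),0.007)):
    m=dark(k,b); n,l,s,ce=cv2.connectedComponentsWithStats(m)
    for i in range(1,n):
        if s[i,4]<20: continue
        pts=np.argwhere(l==i)[:,::-1]+np.array(b[:2])
        w=onz(k,pts,z)[:,:2]
        (cx,cy),(a,bb),an=cv2.minAreaRect((w*1000).astype(np.float32))
        print(k["n"],np.round(ce[i]+b[:2],0),s[i,4],"mm",round(cx),round(cy),"size",round(a),round(bb),"ang",round(an), "mean",np.round(w.mean(0)*1000))
E
```

```text
scene [221. 171.] 277 mm 406 -87 size 14 228 ang 2 mean [404. -93.]
scene [326. 180.] 164 mm 437 198 size 26 97 ang 84 mean [425. 204.]
scene [230. 185.] 1333 mm 452 -62 size 279 72 ang 90 mean [450. -66.]
scene [313. 176.] 20 mm 411 169 size 3 29 ang 2 mean [411. 170.]
scene [291. 191.] 231 mm 452 102 size 75 61 ang 1 mean [465. 104.]
scene [312. 180.] 58 mm 428 164 size 10 46 ang 2 mean [427. 163.]
scene [314. 192.] 184 mm 464 169 size 60 38 ang 88 mean [467. 168.]
scene [243. 202.] 515 mm 500 -34 size 23 326 ang 0 mean [503. -27.]
scene [314. 202.] 75 mm 498 167 size 65 17 ang 88 mean [498. 164.]
scene [190. 212.] 118 mm 536 -160 size 24 69 ang 2 mean [ 537. -166.]
scene [265. 222.] 731 mm 558 28 size 342 49 ang 89 mean [560.  32.]
scene [189. 226.] 67 mm 576 -164 size 14 50 ang 1 mean [ 576. -167.]
scene [233. 236.] 563 mm 606 -10 size 27 349 ang 1 mean [603. -50.]
scene [223. 259.] 753 mm 666 -64 size 174 52 ang 89 mean [664. -72.]
scene [296. 260.] 500 mm 657 107 size 52 162 ang 1 mean [661. 106.]
scene [271. 280.] 150 mm 713 42 size 186 7 ang 89 mean [714.  45.]
side [220. 156.] 102 mm 417 190 size 19 79 ang 85 mean [407. 195.]
side [382. 158.] 35 mm 800 152 size 28 12 ang 73 mean [802. 153.]
side [329. 175.] 283 mm 661 104 size 58 47 ang 79 mean [660. 104.]
side [287. 177.] 254 mm 560 103 size 56 39 ang 81 mean [561. 104.]
side [203. 199.] 115 mm 370 47 size 20 53 ang 0 mean [368.  49.]
side [340. 204.] 228 mm 664 7 size 52 34 ang 78 mean [663.   6.]
side [242. 213.] 493 mm 450 2 size 42 78 ang 17 mean [449.   2.]
side [295. 208.] 102 mm 565 6 size 30 26 ang 46 mean [565.   6.]
side [252. 244.] 586 mm 464 -86 size 74 45 ang 85 mean [464. -86.]
side [354. 246.] 594 mm 665 -108 size 77 41 ang 79 mean [ 665. -108.]
side [209. 257.] 450 mm 382 -112 size 41 73 ang 0 mean [ 378. -110.]
side [302. 251.] 196 mm 561 -112 size 34 32 ang 85 mean [ 561. -112.]
```

```bash
ls pics
```

```text
crop_d.png
crop_s.png
scene0.png
side0.png
tray_l.png
tray_r.png
wrist0.png
```

View pics/crop_s.png

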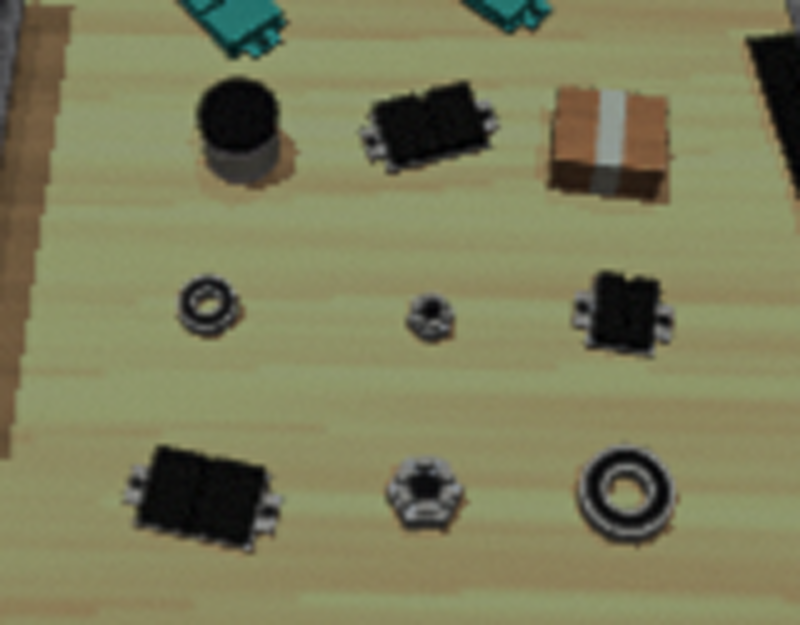

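View pics/crop_d.png

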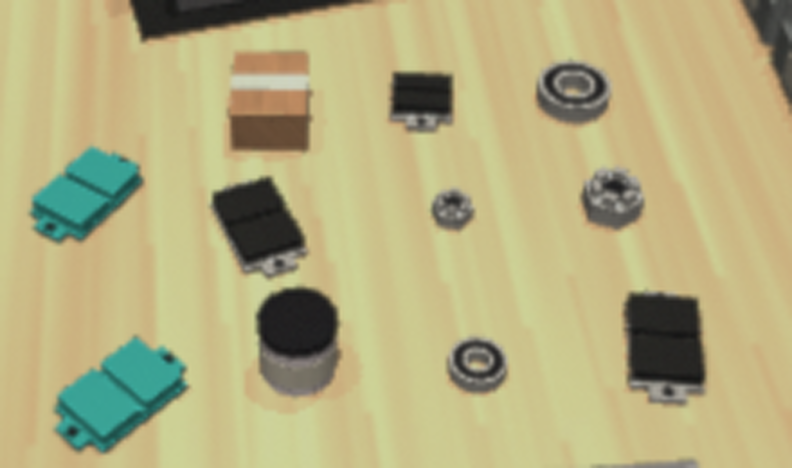

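View pics/tray_r.png

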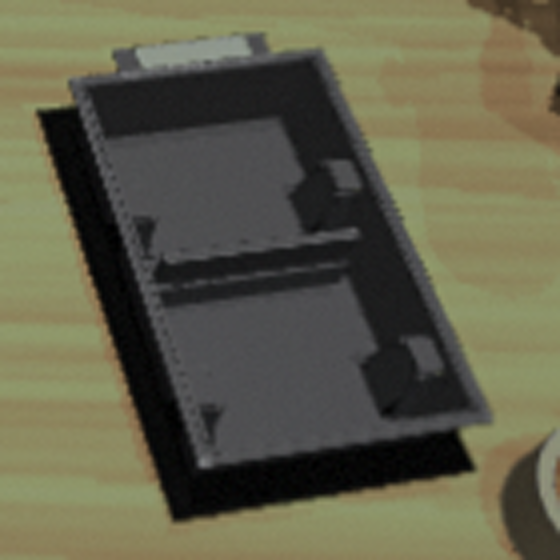

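View pics/tray_l.png

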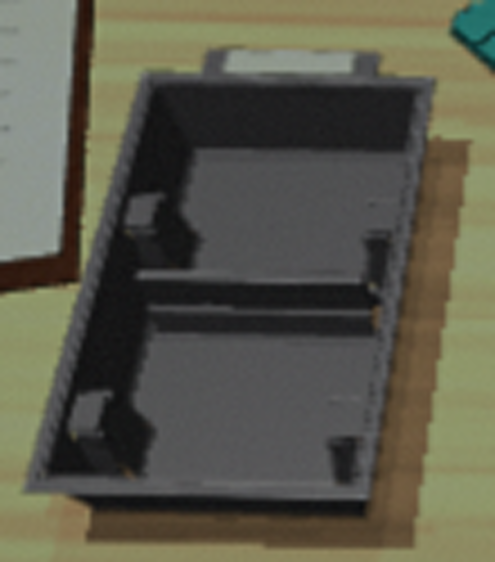

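```bash
cat > tray.py <<'E'
from h import *
def fit(w):
    # w: lipL... order: lip end corner A(right-ish image left), B, then far C (below B), D ; returns centre, yaw of +x, sizes
    ctr=w.mean(0); ax=(w[2]+w[3]-w[0]-w[1])/2; ay=(w[1]+w[2]-w[0]-w[3])/2
    return np.round(ctr*1000,1),"L",round(np.linalg.norm(ax)*1000),"W",round(np.linalg.norm(ay)*1000),"yaw_x",round(np.degrees(np.arctan2(ax[1],ax[0])),2),"yaw_y-90",round(np.degrees(np.arctan2(ay[1],ay[0]))-90,2)
E
python3 - <<'E'
from tray import *
c=cam("scene");d=cam("side")
crop(d,190,75,335,165,5,"tray_rd"); crop(d,170,270,400,384,3.4,"tray_ld")
R=[(328,160.5),(391.2,152.5),(433,243.7),(360,256.7)]
L=[(111.6,146.7),(176.9,148.2),(161.8,240.4),(86.2,238.9)]
for z in(.06,.063): print(fit(onz(c,R,z)),fit(onz(c,L,z)))
k=c
g=c["frame"].astype(int)
for n,b in(("pad1",(238,172,275,198)),("pad2",(190,246,230,274)),("pshort",(280,210,310,234)),("bear",(282,246,308,272)),("nut",(244,248,268,270))):
    x0,y0,x1,y1=b
    q=c["frame"][y0:y1,x0:x1].astype(int); hsv=cv2.cvtColor(c["frame"][y0:y1,x0:x1],cv2.COLOR_RGB2HSV)
    m=((hsv[:,:,1]<65)|(hsv[:,:,2]<55)).astype(np.uint8)
    nn,l,s,ce=cv2.connectedComponentsWithStats(m); i=1+s[1:,4].argmax()
    pts=np.argwhere(l==i)[:,::-1]+np.array(b[:2])
    w=onz(c,pts,.01)[:,:2]*1000
    (cx,cy),(a,bb),an=cv2.minAreaRect(w.astype(np.float32))
    print(n,s[i,4],"mm",round(cx,1),round(cy,1),"size",round(a),round(bb),"ang",round(an))
E
```

```text
(array([516.2, 315.3,  60. ]), 'L', 277, 'W', 184, 'yaw_x', np.float64(9.61), 'yaw_y-90', np.float64(10.78)) (array([ 503.5, -306.1,   60. ]), 'L', 277, 'W', 181, 'yaw_x', np.float64(0.21), 'yaw_y-90', np.float64(0.11))
(array([518. , 314.1,  63. ]), 'L', 276, 'W', 183, 'yaw_x', np.float64(9.61), 'yaw_y-90', np.float64(10.78)) (array([ 505.3, -305. ,   63. ]), 'L', 275, 'W', 181, 'yaw_x', np.float64(0.21), 'yaw_y-90', np.float64(0.11))
pad1 339 mm 449.5 1.0 size 44 86 ang 18
pad2 457 mm 665.3 -103.4 size 77 42 ang 79
pshort 253 mm 561.3 107.4 size 52 43 ang 80
bear 266 mm 656.8 104.3 size 44 49 ang 88
nut 174 mm 660.3 4.8 size 36 37 ang 1
```

View pics/tray_rd.png

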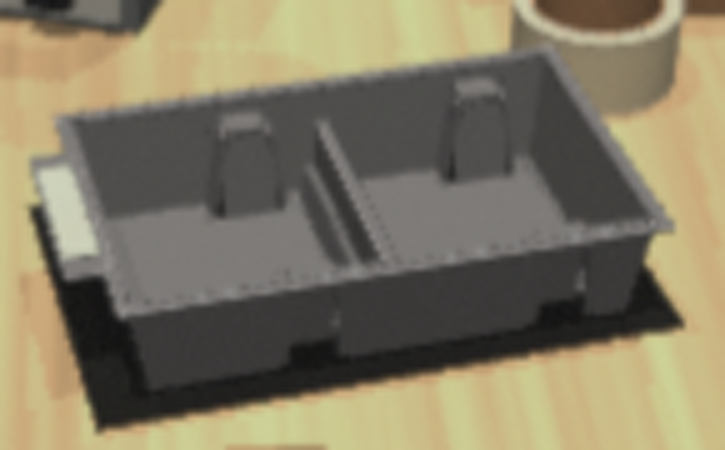

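View pics/tray_ld.png

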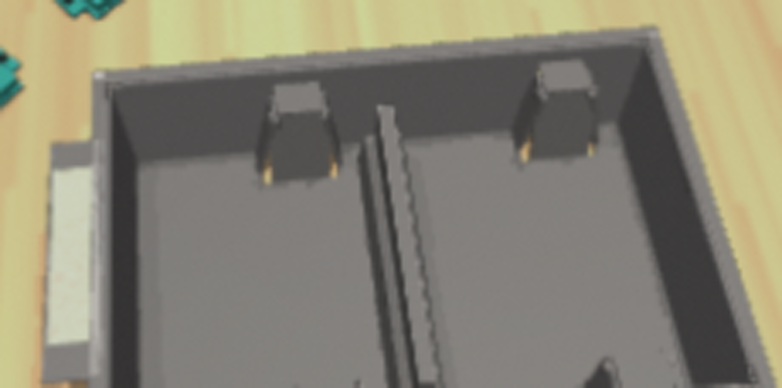

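```bash
cat > plan.py <<'E'
from h import *
from scipy.spatial.transform import Rotation as Ro
def plan(pos,yawdeg,T=None):
    """twist about tool z (units) first, then shift in the turned tool frame (also in the present frame)"""
    s=get_state(); p=np.array(s["tool_pos"]); R=Ro.from_euler("xyz",s["tool_rot"])
    T=Ro.from_euler("xyz",[np.pi,0,np.radians(yawdeg)])
    tw=(R.inv()*T).as_rotvec()/np.radians(10)
    d=np.array(pos)-p
    print("t",round(s["time_s"],2),"at",np.round(p*1000,1),"yaw",round(np.degrees(s["tool_rot"][2]),1),"q6",round(np.degrees(s["qpos"][5]),0),"gap",round(s["finger_gap"]*1000,1))
    print(" twist units",np.round(tw,3)," shift after turn (mm)",np.round(T.inv().apply(d)*1000,1)," shift before turn",np.round(R.inv().apply(d)*1000,1))
E
python3 - <<'E'
from plan import *
try: print(finger_overhang)
except Exception as e: print(e)
c=cam("wrist"); R=cv2.Rodrigues(np.array(c["rvec"]))[0]; o=-R.T@np.array(c["tvec"])
s=get_state(); T=Ro.from_euler("xyz",s["tool_rot"])
print("cam in tool",T.inv().apply(o-s["tool_pos"]), "view dir tool",T.inv().apply(R[2]), "imgx",T.inv().apply(R[0]))
c=cam("scene");d=cam("side")
def tri(a,b):
    o1,d1=ray(c,[a]);o2,d2=ray(d,[b]);d1=d1[0];d2=d2[0]
    A=np.c_[d1,-d2]; x=np.linalg.lstsq(A,o2-o1,rcond=None)[0]
    P,Q=o1+d1*x[0],o2+d2*x[1]; return np.round((P+Q)/2*1000,1),round(np.linalg.norm(P-Q)*1000,1)
R=[(328,160.5),(391.2,152.5),(433,243.7),(360,256.7)]
RD=[(215,137.4),(202,98.6),(299,84.4),(324.4,120.6)]
for a,b in zip(R,RD): print(tri(a,b))
from tray import fit
print(fit(onz(d,RD,.062)))
print(tri((176.9,148.2),(198.5,291.5)),tri((161.8,240.4),(362.6,278.8)))
plan([.45,0,.2],-163)
E
```

```text
0.017
cam in tool [ 0.00038266 -0.08022358 -0.12556812] view dir tool [3.32912083e-04 3.16542991e-01 9.48578106e-01] imgx [ 9.99999935e-01 -2.38109199e-04 -2.71501378e-04]
(array([399.1, 200.6,  62.2]), np.float64(2.3))
(array([366.8, 380.3,  60.7]), np.float64(5.4))
(array([636.9, 426.8,  61.5]), np.float64(3.1))
(array([672.1, 246.9,  61. ]), np.float64(2.3))
(array([519.6, 310.3,  62. ]), 'L', 275, 'W', 180, 'yaw_x', np.float64(9.91), 'yaw_y-90', np.float64(10.54))
(array([ 363.4, -216.8,   55.5]), np.float64(2.6)) (array([ 641.6, -217.6,   57.2]), np.float64(4.0))
t 0.5 at [269.4 536.1 248.2] yaw -116.7 q6 -19.0 gap 85.4
 twist units [-1.000e-03 -1.000e-03  4.631e+00]  shift after turn (mm) [ -15.9 -565.4   48.2]  shift before turn [ 397.8 -402.1   48.3]
```

```bash
python3 -m inch '{"delta_pos":[[0,0,0],[0,0,0],[0,0,0],[0,0,0],[0,0,0]],"twist":[[0,0,0.926],[0,0,0.926],[0,0,0.926],[0,0,0.926],[0,0,0.926]]}' 1 60
python3 -m inch '{"delta_pos":[[-0.0016,-0.0565,0.005],[-0.0016,-0.0565,0.005],[-0.0016,-0.0565,0.005],[-0.0016,-0.0565,0.005],[-0.0016,-0.0565,0.005],[-0.0016,-0.0565,0.005],[-0.0016,-0.0565,0.005],[-0.0016,-0.0565,0.005],[-0.0016,-0.0565,0.005],[-0.0016,-0.0565,0.004],[0,0,0],[0,0,0]],"twist":[[0,0,0],[0,0,0],[0,0,0],[0,0,0],[0,0,0],[0,0,0],[0,0,0],[0,0,0],[0,0,0],[0,0,0],[0,0,0],[0,0,0]]}'
python3 - <<'E'
from plan import *
c=cam("wrist","w1"); plan([.45,0,.2],-163)
E
```

```text
time_s: 1.12
tool_pos: [0.2695, 0.5361, 0.2483]
tool_rot: [-3.142, -0.0, -2.85]
force: [-0.1, -0.6, 0.3]
finger_gap: 0.0852
time_s: 2.62
tool_pos: [0.45, 0.0003, 0.1994]
tool_rot: [3.141, 0.0, -2.846]
force: [0.4, 0.9, 0.8]
finger_gap: 0.0855
t 2.67 at [450.    1.  199.5] yaw -163.0 q6 -9.0 gap 85.4
 twist units [0.    0.002 0.004]  shift after turn (mm) [ 0.3 -0.9 -0.5]  shift before turn [ 0.3 -0.9 -0.5]
```

View pics/w1.png

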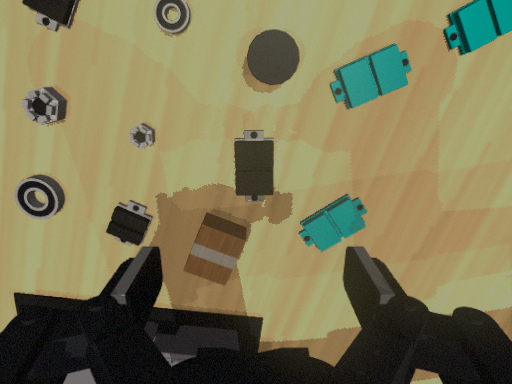

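```bash
cat >> h.py <<'E'
def obj(c,box,z,mode="sat",zc=None):
    x0,y0,x1,y1=box
    hsv=cv2.cvtColor(np.ascontiguousarray(c["frame"][y0:y1,x0:x1]),cv2.COLOR_RGB2HSV)
    m=((hsv[:,:,1]<75)|(hsv[:,:,2]<70)).astype(np.uint8)
    n,l,s,ce=cv2.connectedComponentsWithStats(m); i=1+s[1:,4].argmax()
    pts=np.argwhere(l==i)[:,::-1]+np.array(box[:2])
    w=onz(c,pts,z)[:,:2]*1000
    r=cv2.minAreaRect(w.astype(np.float32))
    b=cv2.boxPoints(r); e=[b[1]-b[0],b[2]-b[1]]; L=max(e,key=np.linalg.norm)
    print("obj px",s[i,:4]+np.array([x0,y0,0,0]),"ctr",np.round(r[0],1),"size",np.round(r[1],1),"long axis yaw",round(np.degrees(np.arctan2(L[1],L[0]))%180,1),"mean",np.round(w.mean(0),1))
    return m
E
python3 - <<'E'
from plan import *
print(np.degrees(get_state()["qpos"]).round(1))
c=cam("wrist")
for n,b in (("pad1",(228,120,280,205)),("bearL",(10,170,70,225)),("nutL",(18,80,72,128)),("short",(100,194,157,248))): print(n); obj(c,b,.012)
crop(c,220,110,290,215,5,"w1c")
E
```

```text
[ 26.  -21.5 -21.2  -0.  -90.3  -9. ]
pad1
obj px [234 129  46  72] ctr [443.8   1.7] size [44.8 74.4] long axis yaw 107.9 mean [445.7   1.5]
bearL
obj px [ 14 174  51  51] ctr [655.8 101.3] size [57.1 46.8] long axis yaw 46.5 mean [655.5 101.4]
nutL
obj px [22 86 45 42] ctr [659.2   3.6] size [41.7 39.7] long axis yaw 56.6 mean [659.2   3.5]
short
obj px [107 199  46  47] ctr [557.1 102.3] size [52.7 40.2] long axis yaw 80.9 mean [557.1 102.2]
```

View pics/w1c.png

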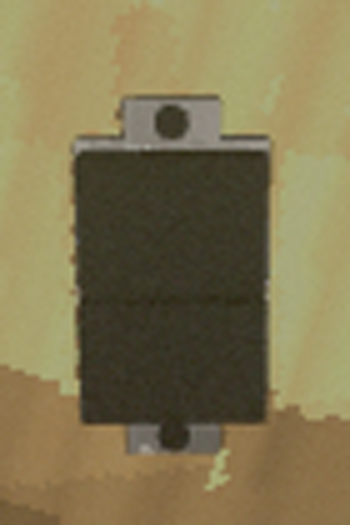

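```bash
python3 - <<'E'
from plan import *
c=cam("wrist")
print(onz(c,[(254.4,129.4),(254.4,200.4),(254.4,164.9),(235,165),(274,165)],.004)*1000)
d=cam("side"); s=cam("scene")
crop(d,225,190,265,235,10,"p1d")
E
```

```text
[[456.76549783 -31.03302337   4.        ]
 [434.21147866  41.74347347   4.        ]
 [445.89049094   4.06100676   4.        ]
 [465.10491432  10.08490708   4.        ]
 [426.41428181  -1.82518702   4.        ]]
```

View pics/p1d.png

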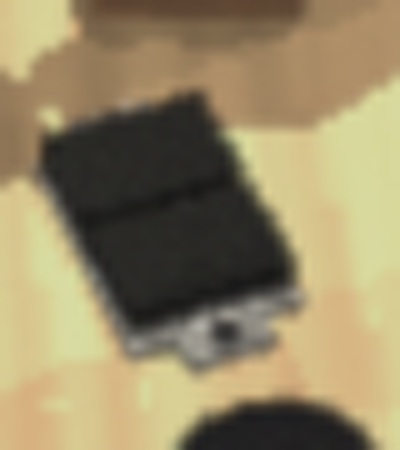

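```bash
python3 - <<'E'
from plan import *
plan([.447,.0035,.02],-162.2)
E
```

```text
t 2.88 at [450.    1.5 199.5] yaw -162.9 q6 -9.0 gap 85.6
 twist units [ 0.     0.003 -0.066]  shift after turn (mm) [  2.3   2.8 179.5]  shift before turn [  2.4   2.7 179.5]
```

```bash
python3 -m inch '{"delta_pos":[[0.002,0.003,0.05],[0,0,0.05],[0,0,0.05],[0,0,0.025],[0,0,0.005],[0,0,0.0],[0,0,0.002],[0,0,0.002]],"twist":[[0,0,-0.06],[0,0,0],[0,0,0],[0,0,0],[0,0,0],[0,0,0],[0,0,0],[0,0,0]]}' 1 60
python3 - <<'E'
from plan import *
plan([.447,.0035,.02],-162.2)
c=cam("wrist","w2")
d=cam("side"); crop(d,180,150,310,260,6,"d2")
E
```

```text
time_s: 3.88
tool_pos: [0.4479, 0.003, 0.0162]
tool_rot: [3.141, 0.002, -2.834]
force: [-0.2, 0.5, -0.6]
finger_gap: 0.0852
t 3.88 at [447.9   3.   16.2] yaw -162.4 q6 -9.0 gap 85.2
 twist units [ 0.001  0.01  -0.018]  shift after turn (mm) [ 0.7  0.7 -3.8]  shift before turn [ 0.7  0.7 -3.8]
```

View pics/d2.png

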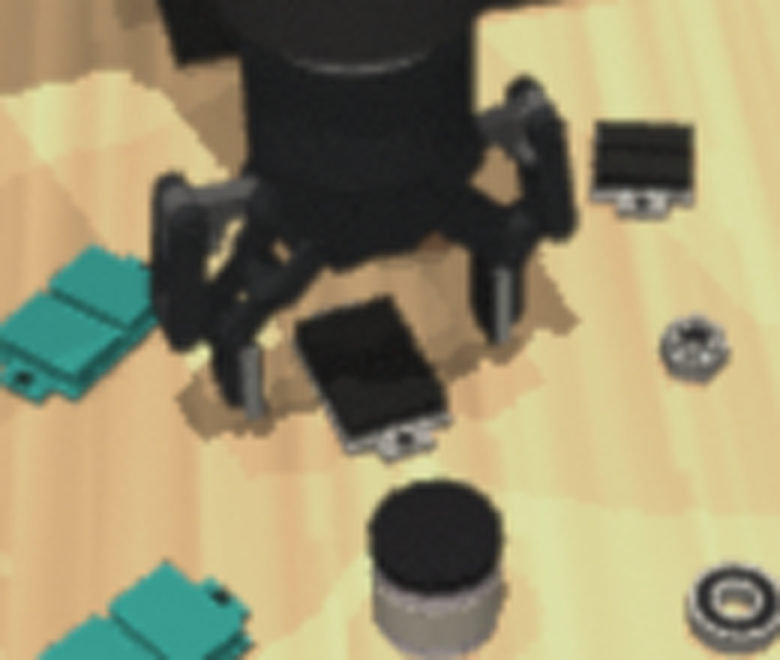

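View pics/w2.png

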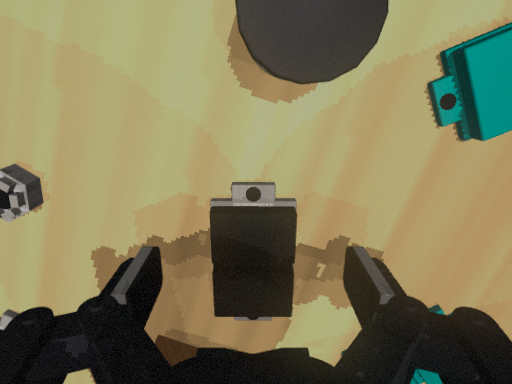

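The open fingers straddle the pad with it centred between them (about px 253,262 in the wrist view), and no contact force shows. I'm closing now.

```bash
python3 -m inch '{"delta_pos":[[0,0,0],[0,0,0],[0,0,0],[0,0,0],[0,0,0],[0,0,0]],"twist":[[0,0,0],[0,0,0],[0,0,0],[0,0,0],[0,0,0],[0,0,0]]}' 0 60
python3 - <<'E'
from plan import *
d=cam("side"); crop(d,180,150,310,260,6,"d3"); cam("wrist","w3")
E
```

```text
time_s: 4.72
tool_pos: [0.4478, 0.0028, 0.016]
tool_rot: [-3.141, 0.001, -2.834]
force: [0.1, 0.0, 5.3]
finger_gap: 0.0387
```

View pics/d3.png

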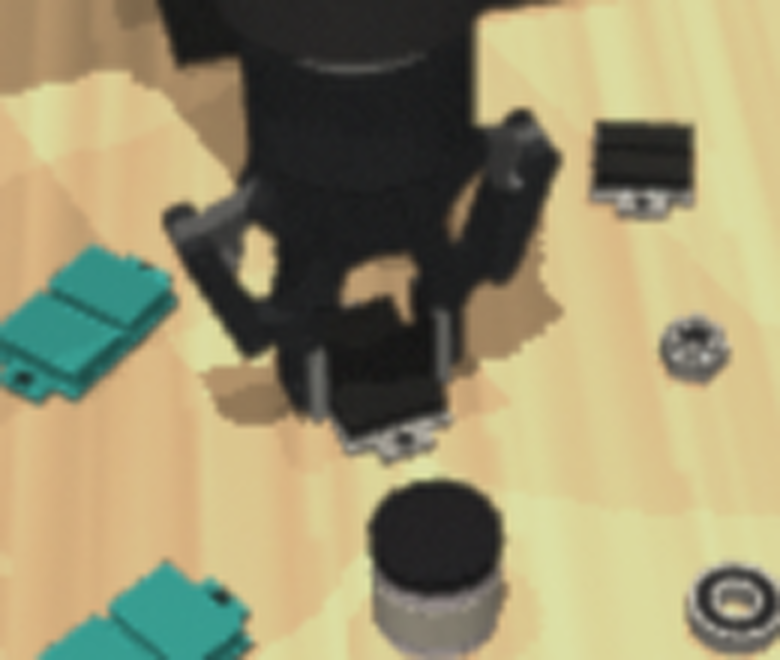

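View pics/w3.png

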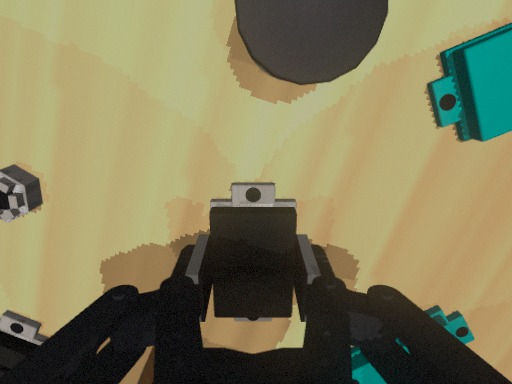

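```bash
python3 -m inch '{"delta_pos":[[0,0,-0.01],[0,0,-0.04],[0,0,-0.05],[0,0,-0.05],[0,0,-0.034],[0,0,0]],"twist":[[0,0,0],[0,0,0],[0,0,0],[0,0,0.38],[0,0,0.38],[0,0,0]]}'
python3 - <<'E'
from plan import *
plan([.4515,.301,.2],-170)
E
```

```text
time_s: 5.58
tool_pos: [0.4481, 0.003, 0.2022]
tool_rot: [3.141, 0.004, -2.967]
force: [0.5, 0.1, -1.3]
finger_gap: 0.0386
t 5.58 at [448.1   3.  202.2] yaw -170.0 q6 -16.0 gap 38.6
 twist units [ 0.004  0.026 -0.001]  shift after turn (mm) [-55.1 292.9   2.2]  shift before turn [-55.  292.9   2.7]
```

```bash
python3 -m inch '{"delta_pos":[[-0.009,0.049,0],[-0.009,0.049,0],[-0.009,0.049,0],[-0.009,0.049,0],[-0.009,0.049,0],[-0.009,0.048,0],[0,0,0],[0,0,0]],"twist":[[0,0,0],[0,0,0],[0,0,0],[0,0,0],[0,0,0],[0,0,0],[0,0,0],[0,0,0]]}'
python3 - <<'E'
from plan import *
cam("wrist","w4"); plan([.4515,.301,.2],-170)
E
```

```text
time_s: 6.58
tool_pos: [0.449, 0.3003, 0.1978]
tool_rot: [-3.14, -0.002, -2.966]
force: [0.0, -0.6, -2.0]
finger_gap: 0.0388
t 6.62 at [449.2 299.9 198.4] yaw -170.0 q6 -45.0 gap 38.3
 twist units [-0.006 -0.008  0.001]  shift after turn (mm) [-2.4  0.6 -1.6]  shift before turn [-2.4  0.6 -1.6]
```

View pics/w4.png

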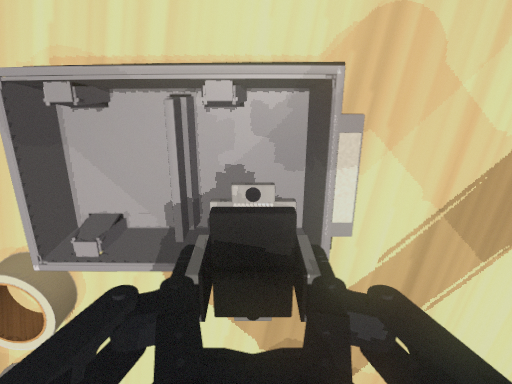

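```bash
python3 - <<'E'
from tray import *
from plan import *
c=cam("wrist")
crop(c,0,50,400,290,2,"w4c")
w=onz(c,[(331,269),(344,66),(1,71),(37,269)],.062)*1000
print(w.round(1))
plan([.4515,.301,.2],-170)
E
```

```text
[[358.5 375.4  62. ]
 [393.9 197.5  62. ]
 [659.2 246.4  62. ]
 [636.8 425.6  62. ]]
t 6.67 at [449.4 299.8 198.8] yaw -170.0 q6 -45.0 gap 38.5
 twist units [-0.003 -0.005 -0.002]  shift after turn (mm) [-2.3  0.8 -1.2]  shift before turn [-2.3  0.8 -1.2]
```

View pics/w4c.png

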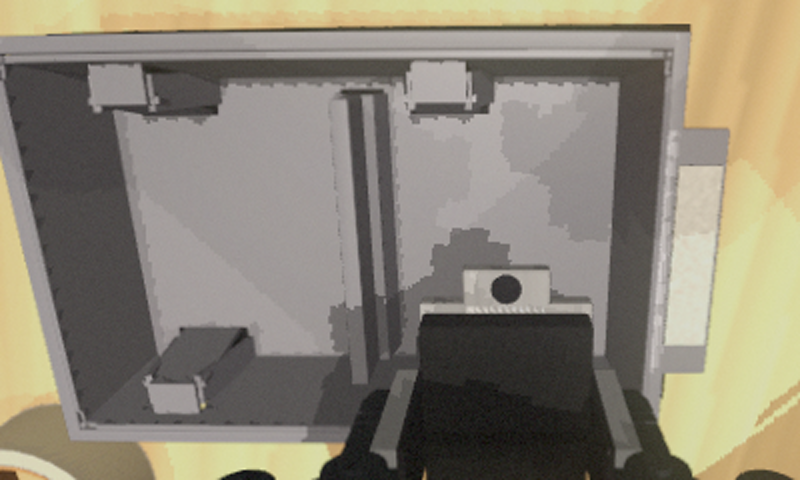

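```bash
python3 -m inch '{"delta_pos":[[-0.001,0,0.05],[0,0,0.05],[0,0,0.045],[0,0,0.02],[0,0,0],[0,0,0]],"twist":[[0,0,0],[0,0,0],[0,0,0],[0,0,0],[0,0,0],[0,0,0]]}'
python3 - <<'E'
from plan import *
cam("wrist","w5");c=cam("scene"); crop(c,310,140,450,280,4,"s5"); plan([.448,.300,.022],-169.6)
E
```

```text
time_s: 7.42
tool_pos: [0.4513, 0.301, 0.036]
tool_rot: [3.141, 0.002, -2.967]
force: [-0.1, 0.3, -0.3]
finger_gap: 0.0383
t 7.53 at [451.2 301.4  36.1] yaw -170.0 q6 -45.0 gap 38.5
 twist units [ 0.01   0.013 -0.04 ]  shift after turn (mm) [ 3.4 -0.7 14.1]  shift before turn [ 3.5 -0.8 14.1]
```

View pics/w5.png

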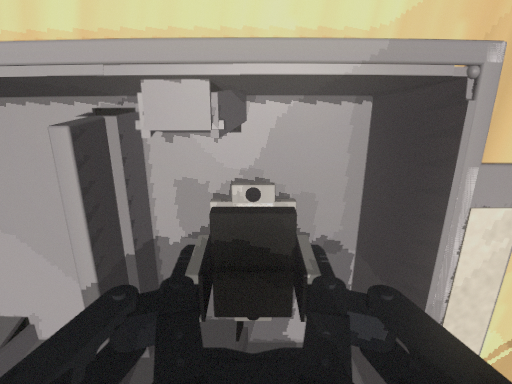

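```bash
python3 -m inch '{"delta_pos":[[0,0,0.005],[0,0,0.005],[0,0,0.001],[0,0,0.001],[0,0,0],[0,0,0]],"twist":[[0,0,0],[0,0,0],[0,0,0],[0,0,0],[0,0,0],[0,0,0]]}'
```

```text
time_s: 8.28
tool_pos: [0.4505, 0.3009, 0.0224]
tool_rot: [-3.142, 0.0, -2.967]
force: [0.6, 0.1, -1.4]
finger_gap: 0.0384
```

```bash
python3 -m inch '{"delta_pos":[[0,0,0.001],[0,0,0]],"twist":[[0,0,0],[0,0,0]]}'
python3 -m inch '{"delta_pos":[[0,0,0.001],[0,0,0]],"twist":[[0,0,0],[0,0,0]]}'
```

```text
time_s: 8.52
tool_pos: [0.4506, 0.301, 0.0222]
tool_rot: [-3.142, 0.0, -2.967]
force: [-3.4, -1.4, 6.3]
finger_gap: 0.0384
time_s: 8.78
tool_pos: [0.4506, 0.3009, 0.0221]
tool_rot: [-3.141, 0.001, -2.966]
force: [-7.0, -3.2, 11.4]
finger_gap: 0.0384
```

```bash
python3 -m inch '{"delta_pos":[[0,0,-0.001],[0,0,0],[0,0,0],[0,0,0]],"twist":[[0,0,0],[0,0,0],[0,0,0],[0,0,0]]}' 0.6
python3 -m inch '{"delta_pos":[[0,0,-0.01],[0,0,-0.03],[0,0,-0.05],[0,0,-0.05],[0,0,-0.04],[0,0,0]],"twist":[[0,0,0],[0,0,0],[0,0,0],[0,0,0],[0,0,0],[0,0,0]]}'
python3 - <<'E'
from plan import *
cam("wrist","w6"); plan([.66,-.104,.2],-170)
E
```

```text
time_s: 9.28
tool_pos: [0.4505, 0.3007, 0.0211]
tool_rot: [-3.141, -0.0, -2.967]
force: [-1.1, 0.4, 0.4]
finger_gap: 0.0514
time_s: 10.02
tool_pos: [0.4518, 0.3018, 0.2065]
tool_rot: [3.137, 0.007, -2.967]
force: [-0.5, 0.4, -0.2]
finger_gap: 0.0513
t 10.07 at [451.  301.4 203.7] yaw -170.0 q6 -45.0 gap 51.4
 twist units [0.015 0.017 0.001]  shift after turn (mm) [-135.5 -435.5    3.7]  shift before turn [-135.4 -435.5    3. ]
```

View pics/w6.png

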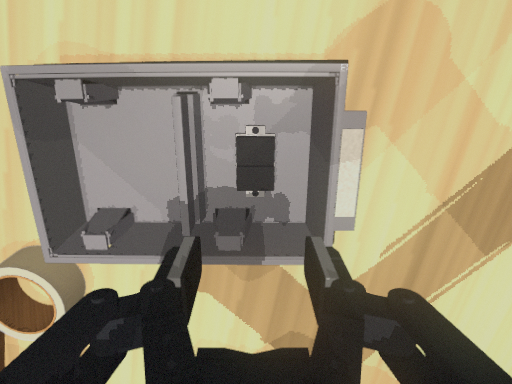

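Wrist view: the pad lies flat in the lip-end half at about (255,162), clear of the walls. On to the second long pad.

```bash
python3 - <<'E'
from plan import *
from tray import fit
c=cam("wrist")
w=onz(c,[(334,263),(347,62),(3,68),(45,263)],.062)*1000
print(w.round(1),w.mean(0))
w=onz(c,[(334,263),(347,62)],.062)*1000; print(w.mean(0))
E
python3 -m inch '{"delta_pos":[[-0.015,-0.0484,0],[-0.015,-0.0484,0],[-0.015,-0.0484,0],[-0.015,-0.0484,0],[-0.015,-0.0484,0],[-0.015,-0.0484,0],[-0.015,-0.0484,0],[-0.015,-0.0484,0],[-0.015,-0.0484,0],[0,0,0],[0,0,0]],"twist":[[0,0,0],[0,0,0],[0,0,0],[0,0,0],[0,0,0],[0,0,0],[0,0,0],[0,0,0],[0,0,0],[0,0,0],[0,0,0]]}' 1
python3 - <<'E'
from plan import *
cam("wrist","w7"); plan([.664,-.104,.2],-170)
E
```

```text
[[357.5 373.6  62. ]
 [393.3 195.8  62. ]
 [664.1 246.4  62. ]
 [635.1 424.3  62. ]] [512.52447286 310.02968729  62.        ]
[375.428004   284.70738044  62.        ]
time_s: 11.5
tool_pos: [0.6587, -0.1047, 0.1998]
tool_rot: [3.141, -0.002, -2.967]
force: [-0.3, -0.2, -1.1]
finger_gap: 0.085
t 11.55 at [ 658.7 -104.1  200.5] yaw -170.0 q6 2.0 gap 85.5
 twist units [ 0.001 -0.008  0.004]  shift after turn (mm) [-5.2 -0.8  0.5]  shift before turn [-5.2 -0.8  0.5]
```

View pics/w7.png

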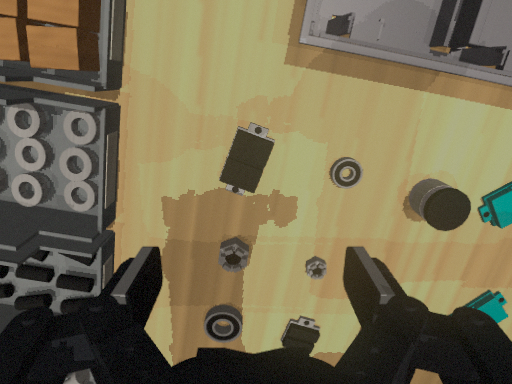

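```bash
python3 - <<'E'
from plan import *
c=cam("wrist"); crop(c,210,110,290,205,6,"w7c")
w=onz(c,[(259.5,124.5),(233.5,194)],.004)*1000; e=w[0]-w[1]
print(w.round(1),w.mean(0).round(1),np.linalg.norm(e),np.degrees(np.arctan2(e[1],e[0]))%180)
obj(c,(212,115,285,200),.008)
E
```

```text
[[ 656.9 -142.9    4. ]
 [ 671.   -65.3    4. ]] [ 663.9 -104.1    4. ] 78.85552055119138 79.73006330815645
obj px [219 122  56  73] ctr [ 664.  -106.2] size [75.3 39.4] long axis yaw 79.1 mean [ 664.  -107.2]
```

View pics/w7c.png

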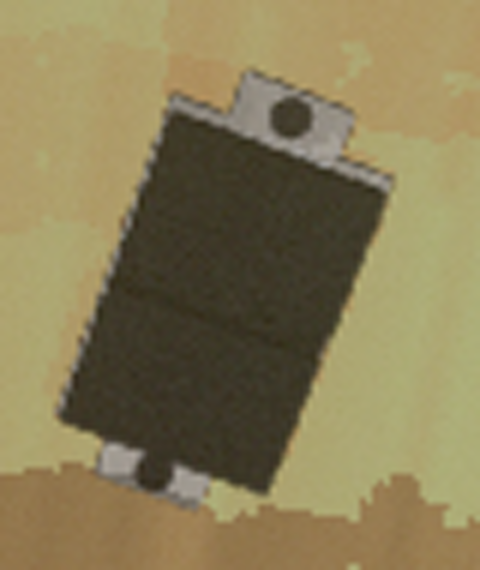

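```bash
python3 - <<'E'
from plan import *
c=cam("wrist")
print(onz(c,[(118,150),(122,88),(118,150)],[.0,.05,.05])*1000)
plan([.664,-.106,.016],169.2)
E
```

```text
[[ 797.86087141  -90.43637817    0.        ]
 [ 777.86876048 -158.36946246   50.        ]
 [ 778.60005935 -104.71158835   50.        ]]
t 11.65 at [ 658.9 -103.6  201.4] yaw -169.9 q6 2.0 gap 85.6
 twist units [-0.    -0.     2.089]  shift after turn (mm) [ -5.5  -1.4 185.4]  shift before turn [ -4.6  -3.2 185.4]
```

```bash
python3 -m inch '{"delta_pos":[[-0.0046,-0.003,0.02],[0,0,0.04],[0,0,0.05],[0,0,0.045],[0,0,0.022],[0,0,0.006],[0,0,0.002],[0,0,0]],"twist":[[0,0,0.7],[0,0,0.7],[0,0,0.69],[0,0,0],[0,0,0],[0,0,0],[0,0,0],[0,0,0]]}' 1
python3 - <<'E'
from plan import *
cam("wrist","w8"); plan([.664,-.106,.016],169.2)
E
```

```text
time_s: 12.65
tool_pos: [0.665, -0.1066, 0.018]
tool_rot: [3.141, 0.002, 2.952]
force: [-0.9, -0.2, -0.5]
finger_gap: 0.0853
t 12.7 at [ 665.  -106.6   17.9] yaw 169.1 q6 -19.0 gap 85.0
 twist units [ 0.002  0.013 -0.007]  shift after turn (mm) [1.1 0.4 1.9]  shift before turn [1.1 0.4 1.9]
```

View pics/w8.png

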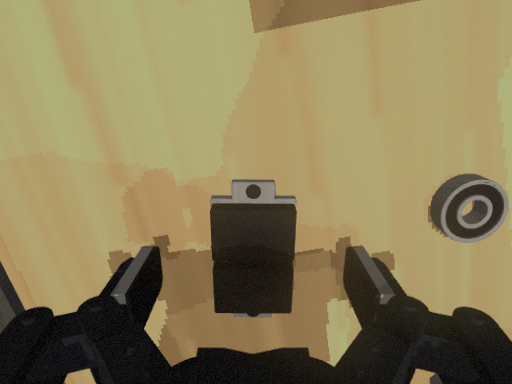

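Pad b is centred between the fingers (px 253,258) and square to them. I'm closing and lifting.

```bash
python3 -m inch '{"delta_pos":[[0,0,0.002],[0,0,0],[0,0,0],[0,0,0],[0,0,0],[0,0,0]],"twist":[[0,0,0],[0,0,0],[0,0,0],[0,0,0],[0,0,0],[0,0,0]]}' 0 60
python3 -m inch '{"delta_pos":[[0,0,-0.01],[0,0,-0.04],[0,0,-0.05],[0,0,-0.05],[0,0,-0.034],[0,0,0]],"twist":[[0,0,0],[0,0,0],[0,0,-0.7],[0,0,-0.7],[0,0,-0.66],[0,0,0]]}'
python3 - <<'E'
from plan import *
plan([.584,.3245,.2],-169.7)
E
```

```text
time_s: 13.45
tool_pos: [0.6651, -0.107, 0.0161]
tool_rot: [-3.141, 0.003, 2.952]
force: [-0.3, 1.0, 5.0]
finger_gap: 0.0382
time_s: 14.2
tool_pos: [0.6653, -0.107, 0.2028]
tool_rot: [-3.14, 0.006, -2.971]
force: [0.2, -1.0, -1.3]
finger_gap: 0.0383
t 14.2 at [ 665.3 -107.   202.8] yaw -170.3 q6 2.0 gap 38.3
 twist units [-0.007  0.036 -0.055]  shift after turn (mm) [  2.9 439.1   2.8]  shift before turn [  7.1 439.1   2.2]
```

```bash
python3 -m inch '{"delta_pos":[[0.001,0.0488,0],[0.001,0.0488,0],[0.001,0.0488,0],[0.001,0.0488,0],[0.001,0.0488,0],[0.001,0.0488,0],[0.001,0.0488,0],[0.001,0.0488,0],[0,0.0488,0],[0,0,0],[0,0,0]],"twist":[[0,0,-0.05],[0,0,0],[0,0,0],[0,0,0],[0,0,0],[0,0,0],[0,0,0],[0,0,0],[0,0,0],[0,0,0],[0,0,0]]}'
python3 - <<'E'
from plan import *
cam("wrist","w9"); plan([.583,.324,.2],-169.7)
E
```

```text
time_s: 15.58
tool_pos: [0.5785, 0.3239, 0.197]
tool_rot: [-3.14, -0.002, -2.964]
force: [-0.1, -0.5, -1.5]
finger_gap: 0.0385
t 15.62 at [578.8 323.4 197.5] yaw -169.8 q6 -36.0 gap 38.4
 twist units [-0.005 -0.007 -0.014]  shift after turn (mm) [-4.2 -0.2 -2.5]  shift before turn [-4.2 -0.1 -2.5]
```

View pics/w9.png

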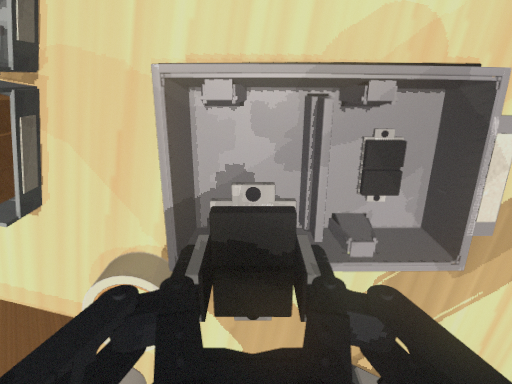

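```bash
python3 - <<'E'
from plan import *
c=cam("scene"); d=cam("side")
print(onz(c,[(463,264),(463,285)],[.04,0])*1000, onz(d,[(309,80),(309,97)],[.04,0])*1000)
E
python3 -m inch '{"delta_pos":[[-0.003,0,0.05],[0,0,0.05],[0,0,0.045],[0,0,0.02],[0,0,0],[0,0,0]],"twist":[[0,0,0],[0,0,0],[0,0,0],[0,0,0],[0,0,0],[0,0,0]]}'
python3 - <<'E'
from plan import *
cam("wrist","w10"); plan([.583,.324,.022],-169.7)
E
```

```text
[[676.84906342 499.81735649  40.        ]
 [715.19171313 509.80595881   0.        ]] [[678.28532478 483.71895892  40.        ]
 [676.91657703 456.48554904   0.        ]]
time_s: 16.48
tool_pos: [0.5832, 0.3252, 0.0361]
tool_rot: [3.14, 0.004, -2.963]
force: [-0.9, 0.1, -0.9]
finger_gap: 0.0385
t 16.52 at [583.2 325.4  36.2] yaw -169.8 q6 -36.0 gap 38.4
 twist units [ 0.009  0.022 -0.008]  shift after turn (mm) [ 0.4 -1.4 14.2]  shift before turn [ 0.5 -1.4 14.2]
```

View pics/w10.png

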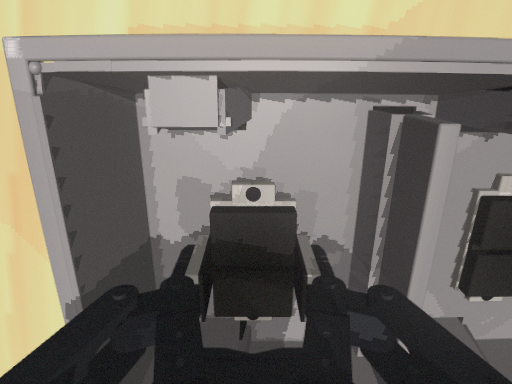

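The second pad is centred over the far half's floor, which spans px 150–360. I'm lowering to contact; the first pad touched at TCP z 22.2 mm.

```bash
python3 -m inch '{"delta_pos":[[0,0,0.005],[0,0,0.006],[0,0,0.001],[0,0,0.001],[0,0,0.001],[0,0,0]],"twist":[[0,0,0],[0,0,0],[0,0,0],[0,0,0],[0,0,0],[0,0,0]]}'
```

```text
time_s: 17.27
tool_pos: [0.5821, 0.3249, 0.0221]
tool_rot: [-3.142, 0.001, -2.963]
force: [-6.6, -1.6, 12.8]
finger_gap: 0.0379
```

```bash
python3 -m inch '{"delta_pos":[[0,0,-0.0015],[0,0,0],[0,0,0],[0,0,0]],"twist":[[0,0,0],[0,0,0],[0,0,0],[0,0,0]]}' 0.6
python3 -m inch '{"delta_pos":[[0,0,-0.01],[0,0,-0.03],[0,0,-0.05],[0,0,-0.05],[0,0,-0.04],[0,0,0]],"twist":[[0,0,0],[0,0,0],[0,0,0],[0,0,0],[0,0,0],[0,0,0]]}'
python3 - <<'E'
from plan import *
cam("wrist","w11"); plan([.505,-.305,.22],180)
E
```

```text
time_s: 17.77
tool_pos: [0.5818, 0.3245, 0.0204]
tool_rot: [-3.141, -0.0, -2.963]
force: [-0.3, -0.1, -0.1]
finger_gap: 0.051
time_s: 18.52
tool_pos: [0.5833, 0.3253, 0.2069]
tool_rot: [3.138, 0.008, -2.963]
force: [0.4, 0.6, -0.4]
finger_gap: 0.0514
t 18.57 at [582.4 325.1 203.7] yaw -169.8 q6 -36.0 gap 51.2
 twist units [0.015 0.021 1.021]  shift after turn (mm) [  77.4 -630.1  -16.3]  shift before turn [ 187.8 -606.3  -18.4]
```

View pics/w11.png

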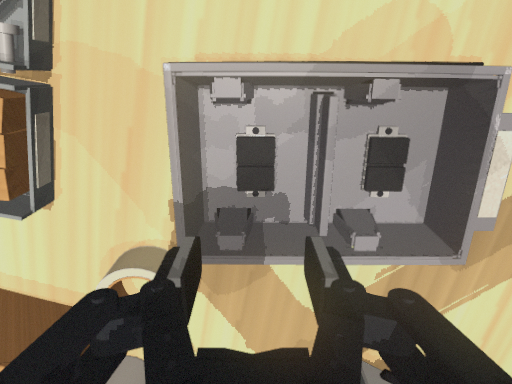

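```bash
python3 -m inch '{"delta_pos":[[0.035,0,-0.01],[0.033,0,-0.01],[0,0,0],[0,0,0],[0,0,0]],"twist":[[0,0,0],[0,0,0],[0,0,0],[0,0,0],[0,0,0]]}' 1
python3 - <<'E'
from plan import *
c=cam("wrist","w12"); plan([.505,-.305,.22],180)
im=c["frame"][40:290,60:460,::-1]; cv2.imwrite("pics/w12c.png",cv2.resize(im,None,fx=2,fy=2,interpolation=cv2.INTER_CUBIC))
E
```

```text
time_s: 19.2
tool_pos: [0.5152, 0.3124, 0.2195]
tool_rot: [-3.14, -0.002, -2.964]
force: [-0.2, 0.6, 0.2]
finger_gap: 0.0855
t 19.25 at [515.2 312.5 219.6] yaw -169.8 q6 -40.0 gap 85.5
 twist units [-0.007 -0.008  1.018]  shift after turn (mm) [ 1.020e+01 -6.175e+02 -4.000e-01]  shift before turn [ 1.192e+02 -6.059e+02  5.000e-01]
```

View pics/w12c.png

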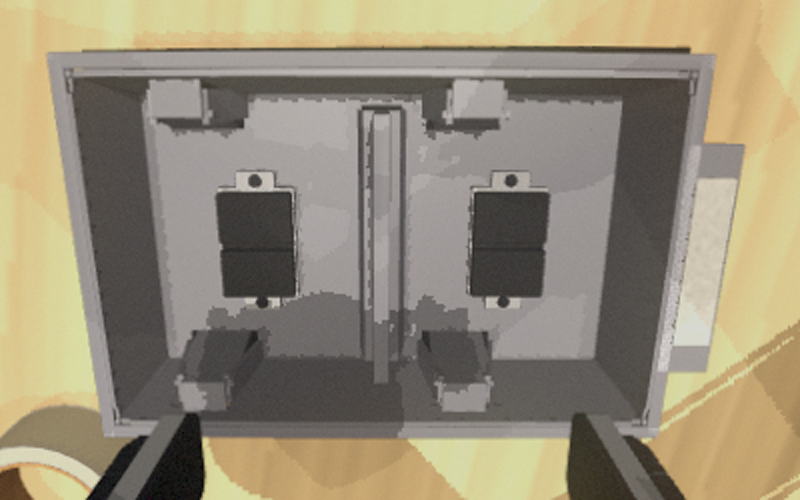

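```bash
python3 - <<'E'
from plan import *
from tray import fit
c=cam("wrist")
s=get_state();p=s["tool_pos"]
w=onz(c,[(417,67.5),(388.5,258),(112.5,258),(85,67.5)],.0625)
print(fit(w))
e=onz(c,[(250.5,96),(250.5,231)],.053); print(e*1000, e.mean(0)*1000, np.linalg.norm(e[0]-e[1]))
# project TCP axis points to check the camera against the tool: 
print("tcp",p)
E
```

```text
(array([515.3, 312.2,  62.5]), 'L', 280, 'W', 183, 'yaw_x', np.float64(10.16), 'yaw_y-90', np.float64(9.95))
[[527.33982506 246.43017607  53.        ]
 [504.22409765 376.38728525  53.        ]] [515.78196136 311.40873066  53.        ] 0.13199692072441715
tcp [0.51523817 0.31245456 0.21979867]
```

```bash
python3 -m inch '{"delta_pos":[[0,0,0],[0,0,0],[0.001,-0.0617,0],[0.001,-0.0617,0],[0.001,-0.0617,0],[0.001,-0.0617,0],[0.001,-0.0617,0],[0.001,-0.0617,0],[0.001,-0.0617,0],[0.001,-0.0617,0],[0.001,-0.0617,0],[0.001,-0.0617,0]],"twist":[[0,0,0.51],[0,0,0.51],[0,0,0],[0,0,0],[0,0,0],[0,0,0],[0,0,0],[0,0,0],[0,0,0],[0,0,0],[0,0,0],[0,0,0]]}'
python3 -m inch '{"delta_pos":[[0,0,0],[0,0,0],[0,0,0]],"twist":[[0,0,0],[0,0,0],[0,0,0]]}'
python3 - <<'E'
from plan import *
c=cam("wrist","w13"); plan([.505,-.305,.22],180)
im=c["frame"][40:290,60:460,::-1]; cv2.imwrite("pics/w13c.png",cv2.resize(im,None,fx=2,fy=2,interpolation=cv2.INTER_CUBIC))
E
```

```text
time_s: 20.8
tool_pos: [0.5048, -0.3068, 0.2205]
tool_rot: [-3.142, -0.0, 3.141]
force: [0.2, 0.0, 0.0]
finger_gap: 0.0857
time_s: 21.18
tool_pos: [0.5054, -0.3035, 0.221]
tool_rot: [-3.142, 0.0, -3.14]
force: [0.1, 0.1, 0.4]
finger_gap: 0.0852
t 21.23 at [ 505.5 -303.3  221.1] yaw -179.9 q6 12.0 gap 85.5
 twist units [-0.001  0.003  0.012]  shift after turn (mm) [ 0.5 -1.7  1.1]  shift before turn [ 0.5 -1.7  1.1]
```

View pics/w13c.png

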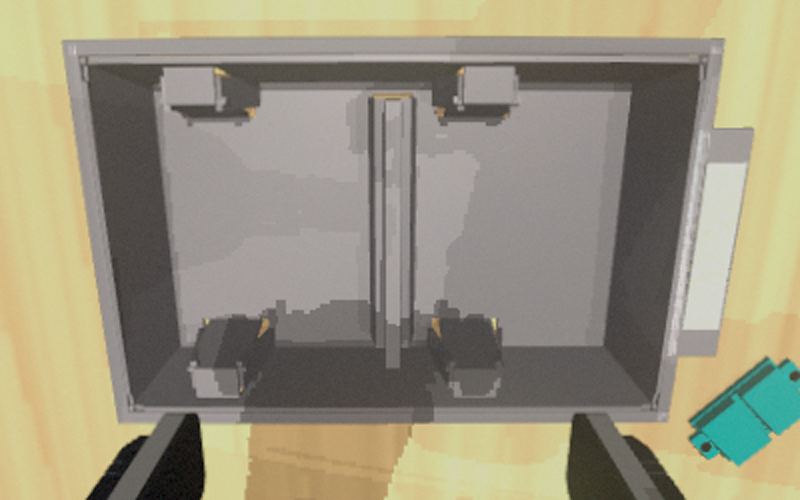

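```bash
python3 - <<'E'
from plan import *
from tray import fit
c=cam("wrist")
w=onz(c,[(60+724/2,40+40/2),(60+668/2,40+421/2),(60+119/2,40+421/2),(60+64/2,40+42/2)],.06)
print(fit(w))
e=onz(c,[(257,89),(256,223.5)],.05); print(e*1000, e.mean(0)*1000, np.linalg.norm(e[0]-e[1]))
plan([.5025,-.3115,.042],179.8)
E
```

```text
(array([ 500.1, -309.7,   60. ]), 'L', 281, 'W', 182, 'yaw_x', np.float64(0.21), 'yaw_y-90', np.float64(0.32))
[[ 500.38571263 -376.33374491   50.        ]
 [ 500.53191723 -244.6946853    50.        ]] [ 500.45881493 -310.51421511   50.        ] 0.13163914079821828
t 21.27 at [ 505.5 -303.3  221.2] yaw -179.9 q6 12.0 gap 85.6
 twist units [-0.001  0.003  0.032]  shift after turn (mm) [  2.9  -8.2 179.2]  shift before turn [  3.1  -8.1 179.2]
```

```bash
python3 -m inch '{"delta_pos":[[0.005,-0.007,0.02],[0,0,0.05],[0,0,0.04],[0,0,0.025],[0,0,0],[0,0,0]],"twist":[[0,0,0],[0,0,0],[0,0,0],[0,0,0],[0,0,0],[0,0,0]]}' 0.4
python3 - <<'E'
from plan import *
c=cam("wrist","w14"); plan([.5005,-.3103,.043],-179.8)
E
```

```text
time_s: 22.02
tool_pos: [0.5004, -0.3116, 0.087]
tool_rot: [-3.141, 0.001, -3.141]
force: [0.5, 0.1, 0.4]
finger_gap: 0.0341
t 22.07 at [ 500.7 -311.7   87.5] yaw -180.0 q6 12.0 gap 34.3
 twist units [-0.007  0.012 -0.017]  shift after turn (mm) [ 0.2  1.4 44.5]  shift before turn [ 0.3  1.5 44.5]
```

View pics/w14.png

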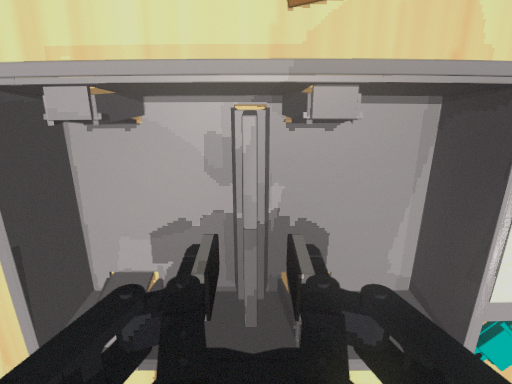

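```bash
python3 -m inch '{"delta_pos":[[0,0.0015,0.02],[0,0,0.018],[0,0,0.006],[0,0,0],[0,0,0]],"twist":[[0,0,0],[0,0,0],[0,0,0],[0,0,0],[0,0,0]]}'
python3 -m inch '{"delta_pos":[[0,0,0],[0,0,0],[0,0,0],[0,0,0],[0,0,0],[0,0,0]],"twist":[[0,0,0],[0,0,0],[0,0,0],[0,0,0],[0,0,0],[0,0,0]]}' 0 100
python3 - <<'E'
from plan import *
c=cam("wrist","w15"); plan([.5005,-.3103,.043],-179.8)
E
```

```text
time_s: 22.7
tool_pos: [0.5004, -0.3102, 0.0425]
tool_rot: [-3.141, 0.001, -3.141]
force: [0.0, -0.8, 0.9]
finger_gap: 0.034
time_s: 23.45
tool_pos: [0.5006, -0.3101, 0.0427]
tool_rot: [-3.141, 0.001, -3.141]
force: [-0.1, 0.9, 5.7]
finger_gap: 0.0062
t 23.5 at [ 500.5 -310.1   42.7] yaw -180.0 q6 12.0 gap 6.1
 twist units [-0.004  0.007 -0.018]  shift after turn (mm) [ 0.  -0.2 -0.3]  shift before turn [ 0.  -0.2 -0.3]
```

View pics/w15.png

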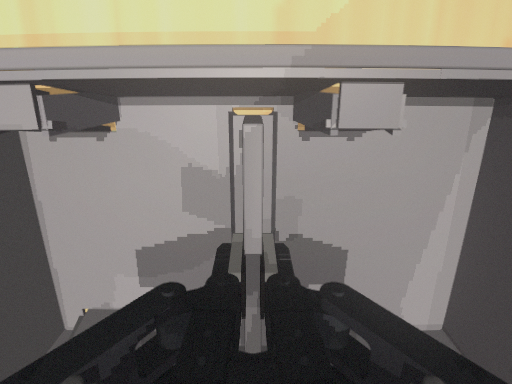

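```bash
python3 -m inch '{"delta_pos":[[0,0,-0.01],[0,0,-0.02],[0,0,-0.04],[0,0,-0.05],[0,0,-0.05],[0,0,-0.03],[0,0,0],[0,0,0]],"twist":[[0,0,0],[0,0,0],[0,0,0],[0,0,0],[0,0,0],[0,0,0],[0,0,0],[0,0,0]]}'
python3 - <<'E'
from plan import *
c=cam("wrist","w16"); plan([.505,.15,.24],-180); d=cam("side","d16")
E
```

```text
time_s: 24.5
tool_pos: [0.4996, -0.3094, 0.2403]
tool_rot: [3.14, -0.002, -3.141]
force: [-0.1, 0.1, -3.1]
finger_gap: 0.0062
t 24.55 at [ 499.4 -309.5  239.7] yaw -180.0 q6 12.0 gap 5.9
 twist units [ 0.009 -0.017  0.001]  shift after turn (mm) [-5.600e+00  4.595e+02 -3.000e-01]  shift before turn [-5.600e+00  4.595e+02  4.000e-01]
```

View pics/w16.png

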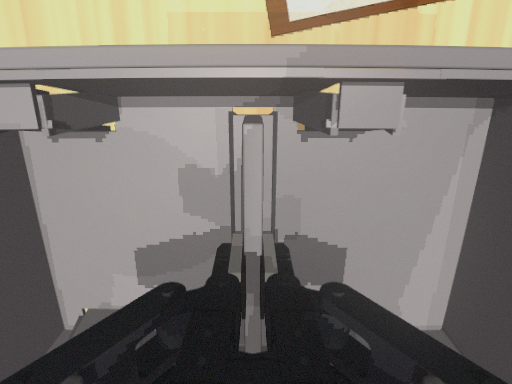

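View pics/d16.png

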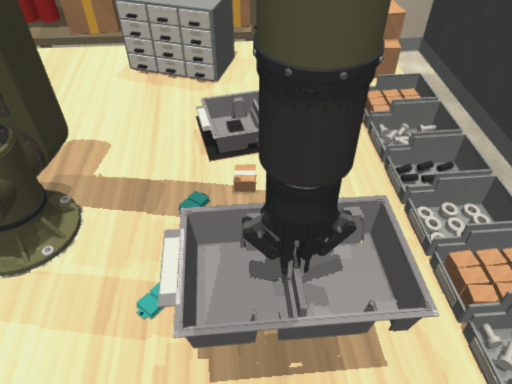

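The tray is held level with no slip (the wrist view is unchanged). I'm moving it over and turning it mid-way.

```bash
python3 -m inch '{"delta_pos":[[0,0.02,0],[-0.001,0.04,0],[-0.001,0.05,0],[-0.001,0.05,0],[-0.001,0.05,0],[-0.001,0.05,0],[0,0.05,0],[0,0.05,0],[0,0.05,0],[0,0.03,0],[0,0.02,0],[0,0,0]],"twist":[[0,0,0],[0,0,0],[0,0,0],[0,0,0],[0,0,0],[0,0,0],[0,0,0],[0,0,0],[0,0,0],[0,0,0],[0,0,0],[0,0,0]]}'
python3 -m inch '{"delta_pos":[[0,0,0],[0,0,0],[0,0,0],[0,0,0],[0,0,0],[0,0,0],[0,0,0],[0,0,0],[0,0,0],[0,0,0],[0,0,0],[0,0,0]],"twist":[[0,0,-0.3],[0,0,-0.6],[0,0,-0.8],[0,0,-0.8],[0,0,-0.8],[0,0,-0.8],[0,0,-0.8],[0,0,-0.8],[0,0,-0.8],[0,0,-0.8],[0,0,-0.8],[0,0,-0.8]]}'
python3 -m inch '{"delta_pos":[[0,0,0],[0,0,0],[0,0,0],[0,0,0],[0,0,0],[0,0,0],[0,0,0],[0,0,0],[0,0,0],[0,0,0],[0,0,0],[0,0,0]],"twist":[[0,0,-0.8],[0,0,-0.8],[0,0,-0.8],[0,0,-0.8],[0,0,-0.8],[0,0,-0.8],[0,0,-0.8],[0,0,-0.8],[0,0,-0.8],[0,0,-0.6],[0,0,-0.3],[0,0,0]]}'
python3 - <<'E'
from plan import *
print(np.degrees(get_state()["qpos"]).round(0))
plan([.5155,.3118,.24],10.1); plan([.5155,.3118,.24],9.9)
E
```

```text
time_s: 26.1
tool_pos: [0.5045, 0.1511, 0.2412]
tool_rot: [-3.141, -0.001, -3.14]
force: [0.2, -0.4, -4.3]
finger_gap: 0.0061
time_s: 27.6
tool_pos: [0.5049, 0.149, 0.2417]
tool_rot: [3.141, -0.0, -1.585]
force: [0.4, 0.6, -3.4]
finger_gap: 0.006
time_s: 29.1
tool_pos: [0.5049, 0.1492, 0.2418]
tool_rot: [3.141, 0.0, -0.176]
force: [-0.0, 1.6, -3.7]
finger_gap: 0.0061
[ 38.  -9.  -7.   0. -92. 132.]
t 29.1 at [504.9 149.2 241.8] yaw -10.1 q6 132.0 gap 6.1
 twist units [ 2.000e-03  1.000e-03 -2.018e+00]  shift after turn (mm) [  38.9 -158.2    1.8]  shift before turn [ -18.1 -161.9    1.7]
t 29.1 at [504.9 149.2 241.8] yaw -10.1 q6 132.0 gap 6.1
 twist units [ 2.000e-03  1.000e-03 -1.998e+00]  shift after turn (mm) [  38.4 -158.3    1.8]  shift before turn [ -18.1 -161.9    1.7]
```

```bash
python3 -m inch '{"delta_pos":[[0,0,0],[0,0,0],[0,0,0],[0.01,-0.03,0],[0.01,-0.045,0],[0.01,-0.045,0],[0.008,-0.03,0],[0,-0.008,0],[0,0,0],[0,0,0],[0,0,0]],"twist":[[0,0,-0.6],[0,0,-0.8],[0,0,-0.61],[0,0,0],[0,0,0],[0,0,0],[0,0,0],[0,0,0],[0,0,0],[0,0,0],[0,0,0]]}'
python3 - <<'E'
from plan import *
plan([.5155,.3118,.24],10.05)
E
```

```text
time_s: 30.48
tool_pos: [0.5148, 0.3115, 0.2422]
tool_rot: [-3.141, -0.001, 0.175]
force: [0.1, -0.2, -4.3]
finger_gap: 0.0059
t 30.48 at [514.8 311.5 242.2] yaw 10.0 q6 140.0 gap 5.9
 twist units [-0.001 -0.003 -0.   ]  shift after turn (mm) [ 0.7 -0.2  2.2]  shift before turn [ 0.7 -0.2  2.2]
```

Descend to just above engagement (the ledges should be met near TCP z ≈ 98 mm) and check.

```bash
python3 -m inch '{"delta_pos":[[0.001,0,0.02],[0,0,0.04],[0,0,0.03],[0,0,0.01],[0,0,0],[0,0,0]],"twist":[[0,0,0],[0,0,0],[0,0,0],[0,0,0],[0,0,0],[0,0,0]]}'
python3 - <<'E'
from plan import *
plan([.5155,.3118,.098],10.05)
d=cam("side"); crop(d,170,50,350,185,4.4,"d17"); c=cam("scene"); crop(c,300,110,460,270,3.7,"s17")
E
```

```text
time_s: 31.22
tool_pos: [0.5163, 0.3128, 0.1435]
tool_rot: [-3.141, -0.002, 0.177]
force: [0.3, -0.0, -4.1]
finger_gap: 0.0062
t 31.23 at [516.3 312.8 143.5] yaw 10.1 q6 140.0 gap 6.2
 twist units [-0.006 -0.013  0.006]  shift after turn (mm) [-0.9  0.9 45.5]  shift before turn [-1.   0.9 45.5]
```

View pics/d17.png

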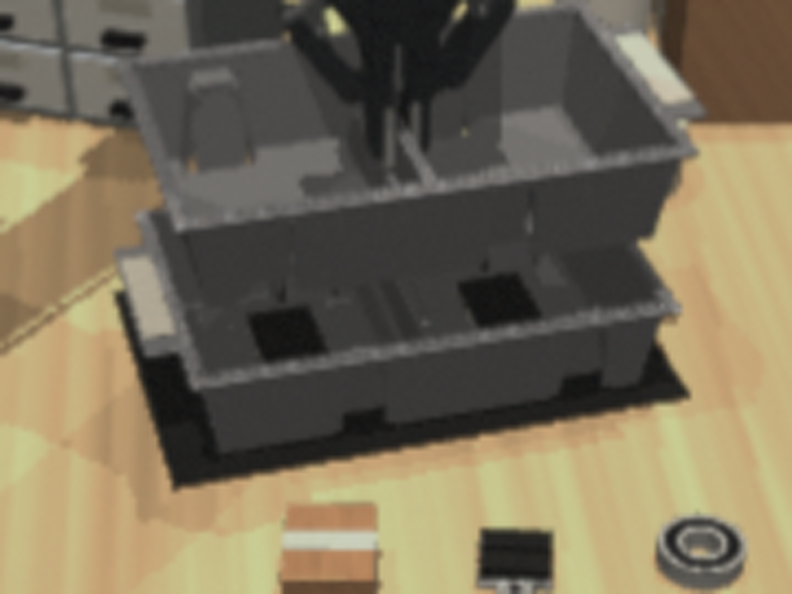

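View pics/s17.png

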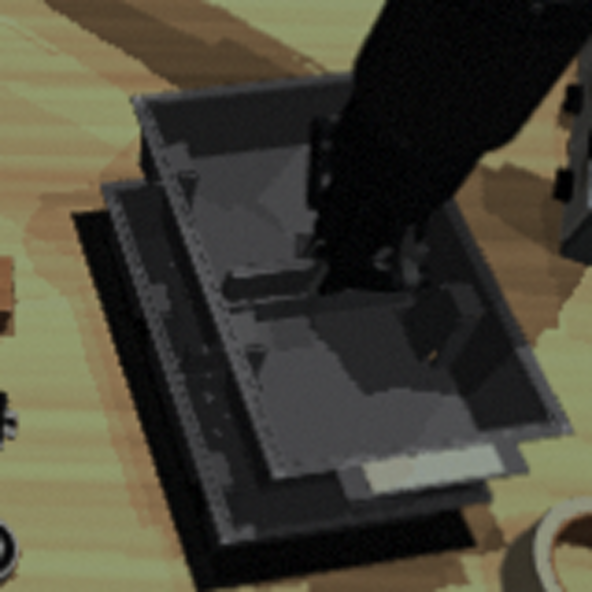

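```bash
python3 -m inch '{"delta_pos":[[-0.001,0.001,0.012],[0,0,0.012],[0,0,0.008],[0,0,0.005],[0,0,0],[0,0,0]],"twist":[[0,0,0],[0,0,0],[0,0,0],[0,0,0],[0,0,0],[0,0,0]]}'
python3 -m inch '{"delta_pos":[[0,0,0.003],[0,0,0.002],[0,0,0],[0,0,0]],"twist":[[0,0,0],[0,0,0],[0,0,0],[0,0,0]]}'
```

```text
time_s: 32.08
tool_pos: [0.515, 0.3114, 0.1052]
tool_rot: [-3.141, -0.001, 0.177]
force: [-0.6, -0.5, -3.6]
finger_gap: 0.006
time_s: 32.58
tool_pos: [0.5148, 0.3113, 0.0998]
tool_rot: [3.141, -0.0, 0.177]
force: [0.5, -0.0, -3.9]
finger_gap: 0.0059
```

```bash
python3 -m inch '{"delta_pos":[[0,0,0.001],[0,0,0.001],[0,0,0]],"twist":[[0,0,0],[0,0,0],[0,0,0]]}'
python3 -m inch '{"delta_pos":[[0,0,0.001],[0,0,0]],"twist":[[0,0,0],[0,0,0]]}'
```

```text
time_s: 32.95
tool_pos: [0.5149, 0.3113, 0.098]
tool_rot: [3.142, -0.0, 0.176]
force: [0.4, 0.4, -2.2]
finger_gap: 0.0059
time_s: 33.2
tool_pos: [0.5149, 0.3114, 0.0978]
tool_rot: [-3.142, -0.001, 0.177]
force: [-3.7, -2.0, 4.3]
finger_gap: 0.0059
```

Contact came at TCP z 97.9 mm, which matches ledge rest (97.7 expected). Letting go.

```bash
python3 -m inch '{"delta_pos":[[0,0,-0.0005],[0,0,0],[0,0,0],[0,0,0]],"twist":[[0,0,0],[0,0,0],[0,0,0],[0,0,0]]}' 0.35
python3 -m inch '{"delta_pos":[[0,0,-0.01],[0,0,-0.03],[0,0,-0.05],[0,0,-0.05],[0,0,-0.04],[0,0,0],[0,0,0]],"twist":[[0,0,0],[0,0,0],[0,0,0],[0,0,0],[0,0,0],[0,0,0],[0,0,0]]}'
python3 - <<'E'
from plan import *
c=cam("wrist","w18"); plan([.657,.103,.2],-180)
d=cam("side"); crop(d,170,50,350,185,4.4,"d18")
E
```

```text
time_s: 33.7
tool_pos: [0.5149, 0.3113, 0.0972]
tool_rot: [3.141, -0.0, 0.176]
force: [0.9, -0.7, -0.1]
finger_gap: 0.0299
time_s: 34.58
tool_pos: [0.5147, 0.3114, 0.2772]
tool_rot: [-3.141, 0.0, 0.177]
force: [0.2, 0.0, -0.5]
finger_gap: 0.0299
t 34.62 at [514.5 311.3 276.4] yaw 10.1 q6 140.0 gap 29.8
 twist units [-1.1000e-02  6.0000e-03 -1.6988e+01]  shift after turn (mm) [-142.5 -208.3   76.4]  shift before turn [103.8 230.   76.4]
```

View pics/w18.png

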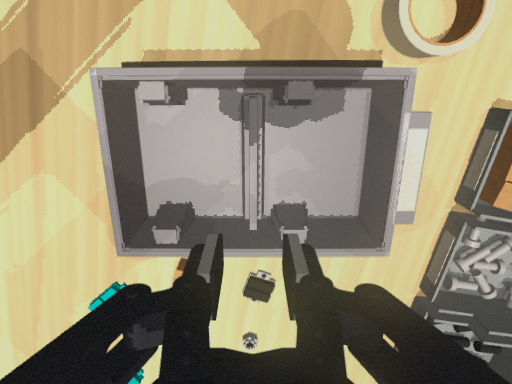

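View pics/d18.png

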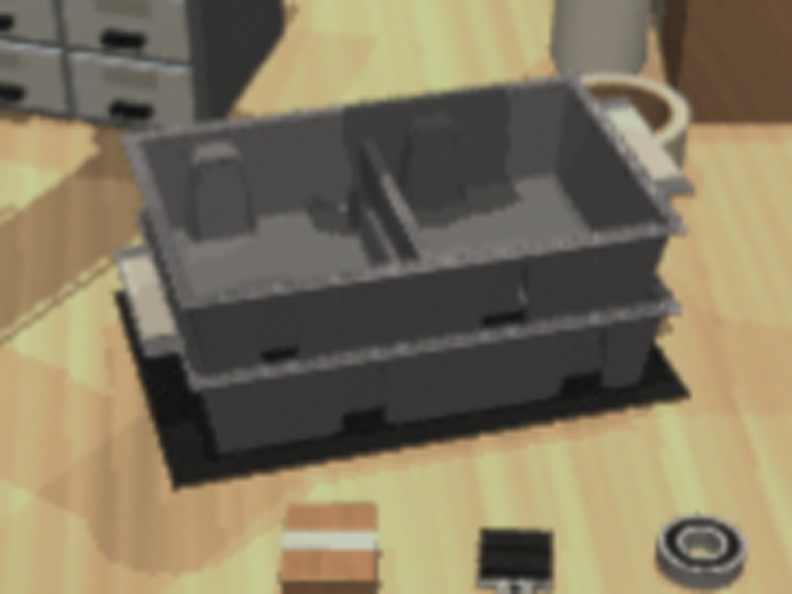

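The upper tray sits evenly on the ledges, with its label at the far end opposite the lower one's (lower label at side-crop (150,300), upper at (640,145)). Next is the larger bearing.

```bash
python3 -m inch '{"delta_pos":[[0,0,0],[0,0,0],[0,0,0],[0,0,0],[0,0,0],[0,0,0],[0,0,0],[0,0,0],[0,0,0],[0,0,0]],"twist":[[0,0,0.9],[0,0,0.9],[0,0,0.9],[0,0,0.9],[0,0,0.9],[0,0,0.9],[0,0,0.9],[0,0,0.9],[0,0,0.9],[0,0,0.9]]}' 1 60
python3 - <<'E'
from plan import *
plan([.657,.103,.2],-80)
E
```

```text
time_s: 35.92
tool_pos: [0.5146, 0.3111, 0.2761]
tool_rot: [3.14, -0.001, -1.399]
force: [0.5, -0.9, -0.8]
finger_gap: 0.0852
t 35.92 at [514.6 311.1 276.1] yaw -80.2 q6 50.0 gap 85.2
 twist units [ 0.009 -0.008 -0.019]  shift after turn (mm) [ 229.7 -104.1   76.1]  shift before turn [ 229.2 -105.    76.2]
```

```bash
python3 -m inch '{"delta_pos":[[0.046,-0.021,0.005],[0.046,-0.021,0.01],[0.046,-0.021,0.02],[0.046,-0.021,0.02],[0.046,-0.021,0.02],[0,0,0],[0,0,0]],"twist":[[0,0,0],[0,0,0],[0,0,0],[0,0,0],[0,0,0],[0,0,0],[0,0,0]]}'
python3 - <<'E'
from plan import *
c=cam("wrist","w19"); plan([.657,.103,.2],-80)
E
```

```text
time_s: 36.8
tool_pos: [0.6583, 0.1031, 0.2015]
tool_rot: [3.14, -0.001, -1.395]
force: [0.0, -0.7, 0.2]
finger_gap: 0.0853
t 36.85 at [658.4 103.7 202.3] yaw -79.9 q6 74.0 gap 85.5
 twist units [ 0.001 -0.002  0.014]  shift after turn (mm) [0.5 1.5 2.3]  shift before turn [0.5 1.5 2.3]
```

View pics/w19.png

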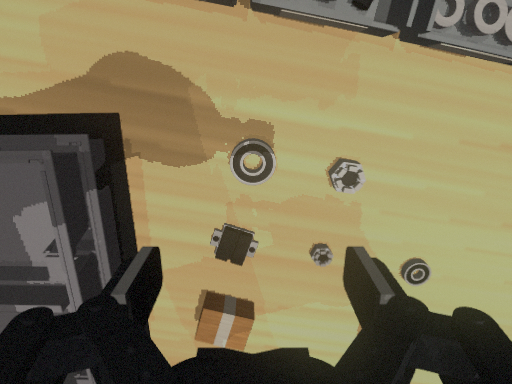

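```bash
python3 - <<'E'
from plan import *
c=cam("wrist"); crop(c,220,130,380,210,5,"w19c")
obj(c,(226,136,280,188),.014)
obj(c,(322,152,374,202),.022); obj(c,(322,152,374,202),.011)
print(onz(c,[(253,161.5)],.014)*1000); plan([.657,.104,.016],-80)
E
```

```text
obj px [230 139  50  47] ctr [657.7 103.3] size [47.3 47.2] long axis yaw 55.2 mean [659.2 102.9]
obj px [329 159  45  36] ctr [662.2   6.6] size [40.  37.1] long axis yaw 62.1 mean [663.3   6.7]
obj px [329 159  45  36] ctr [659.5   2.6] size [41.4 38.4] long axis yaw 62.1 mean [660.6   2.7]
[[659.32308391 103.59688494  14.        ]]
t 36.9 at [658.4 104.1 202.8] yaw -79.8 q6 74.0 gap 85.3
 twist units [-0.004 -0.     0.018]  shift after turn (mm) [-1.000e-01  1.400e+00  1.868e+02]  shift before turn [-1.000e-01  1.500e+00  1.868e+02]
```

View pics/w19c.png

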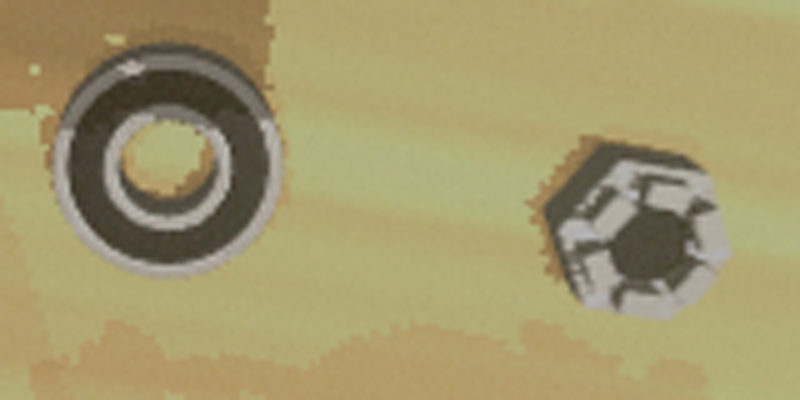

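```bash
python3 -m inch '{"delta_pos":[[0,0.0005,0.04],[0,0,0.05],[0,0,0.05],[0,0,0.033],[0,0,0.008],[0,0,0.004],[0,0,0.002],[0,0,0]],"twist":[[0,0,0],[0,0,0],[0,0,0],[0,0,0],[0,0,0],[0,0,0],[0,0,0],[0,0,0]]}'
python3 - <<'E'
from plan import *
cam("wrist","w20"); plan([.658,.1035,.016],-80)
E
```

```text
time_s: 37.9
tool_pos: [0.6587, 0.1035, 0.0167]
tool_rot: [-3.14, 0.0, -1.394]
force: [-0.2, 0.9, -1.0]
finger_gap: 0.0856
t 37.95 at [658.6 103.4  16.5] yaw -79.9 q6 74.0 gap 85.3
 twist units [-0.01   0.001  0.012]  shift after turn (mm) [-0.2  0.6  0.5]  shift before turn [-0.2  0.6  0.5]
```

View pics/w20.png

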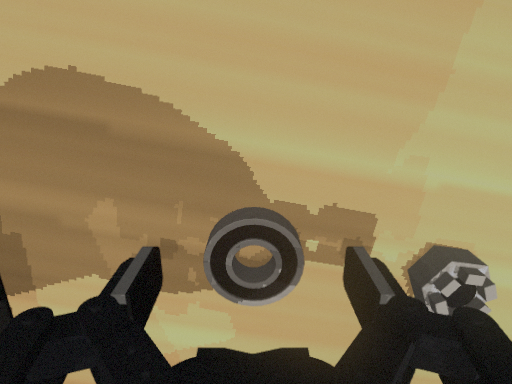

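```bash
python3 -m inch '{"delta_pos":[[0,0,0],[0,0,0],[0,0,0],[0,0,0],[0,0,0],[0,0,0]],"twist":[[0,0,0],[0,0,0],[0,0,0],[0,0,0],[0,0,0],[0,0,0]]}' 0 50
python3 -m inch '{"delta_pos":[[0,0,-0.01],[0,0,-0.03],[0,0,-0.05],[0,0,-0.06],[0,0,-0.06],[0,0,-0.03],[0,0,0]],"twist":[[0,0,0],[0,0,0],[0,0,0],[0,0,0],[0,0,0],[0,0,0],[0,0,0]]}'
python3 - <<'E'
from plan import *
cam("wrist","w21"); plan([.582,.323,.25],-80)
E
```

```text
time_s: 38.7
tool_pos: [0.6584, 0.1032, 0.0159]
tool_rot: [-3.141, -0.0, -1.394]
force: [0.3, -0.1, 4.2]
finger_gap: 0.0453
time_s: 39.58
tool_pos: [0.6587, 0.1033, 0.2588]
tool_rot: [-3.137, 0.001, -1.394]
force: [0.0, -0.2, -2.8]
finger_gap: 0.0448
t 39.62 at [658.1 103.4 256. ] yaw -79.9 q6 74.0 gap 45.2
 twist units [-0.006  0.005  0.011]  shift after turn (mm) [-229.4   36.8    6. ]  shift before turn [-229.5   36.3    6.1]
```

View pics/w21.png

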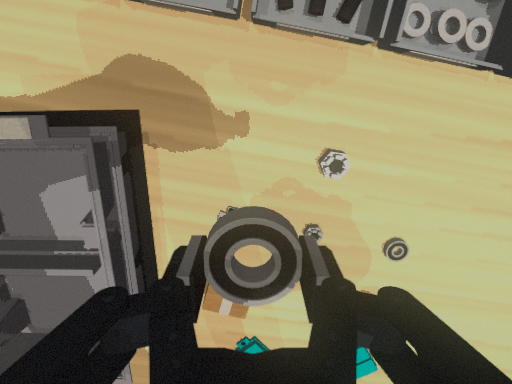

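```bash
python3 -m inch '{"delta_pos":[[-0.04,0.006,0],[-0.05,0.008,0],[-0.05,0.008,0],[-0.05,0.008,0],[-0.0395,0.007,0],[0,0,0],[0,0,0]],"twist":[[0,0,0],[0,0,0],[0,0,0],[0,0,0],[0,0,0],[0,0,0],[0,0,0]]}'
python3 -m inch '{"delta_pos":[[0,0,0.03],[0,0,0.05],[0,0,0.05],[0,0,0.02],[0,0,0],[0,0,0]],"twist":[[0,0,0],[0,0,0],[0,0,0],[0,0,0],[0,0,0],[0,0,0]]}'
python3 - <<'E'
from plan import *
cam("wrist","w22"); plan([.582,.323,.074],-80)
c=cam("scene");crop(c,300,110,460,270,3.7,"s22")
E
```

```text
time_s: 40.5
tool_pos: [0.581, 0.3223, 0.2536]
tool_rot: [3.139, -0.002, -1.394]
force: [-0.6, -1.1, -0.9]
finger_gap: 0.0448
time_s: 41.25
tool_pos: [0.5826, 0.323, 0.1082]
tool_rot: [-3.138, 0.001, -1.394]
force: [-0.5, -0.3, -0.7]
finger_gap: 0.0451
t 41.3 at [582.6 323.2 108.4] yaw -79.9 q6 54.0 gap 45.2
 twist units [-0.023  0.009  0.011]  shift after turn (mm) [ 0.1  0.6 34.4]  shift before turn [ 0.2  0.7 34.4]
```

View pics/w22.png

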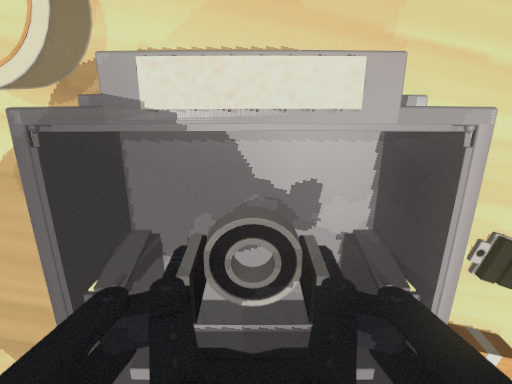

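View pics/s22.png

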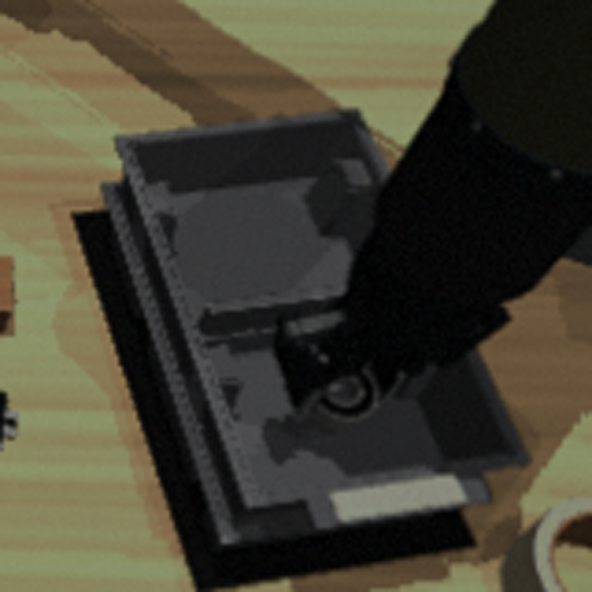

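I'm shifting 10 mm toward the end wall for clearance from the pillars (seen at about (130,250) and (375,250)), then lowering to contact near z 74 mm.

```bash
python3 -m inch '{"delta_pos":[[0,-0.01,0],[0,0,0.01],[0,0,0.013],[0,0,0.006],[0,0,0.003],[0,0,0],[0,0,0]],"twist":[[0,0,0],[0,0,0],[0,0,0],[0,0,0],[0,0,0],[0,0,0],[0,0,0]]}'
python3 -m inch '{"delta_pos":[[0,0,0.001],[0,0,0]],"twist":[[0,0,0],[0,0,0]]}'
```

```text
time_s: 42.22
tool_pos: [0.5913, 0.3243, 0.0741]
tool_rot: [-3.141, -0.0, -1.394]
force: [-2.9, -1.8, 4.1]
finger_gap: 0.0452
time_s: 42.48
tool_pos: [0.5914, 0.3243, 0.074]
tool_rot: [-3.141, -0.0, -1.394]
force: [-5.6, -3.3, 8.2]
finger_gap: 0.0452
```

Contact at 74 mm, as predicted. Open slightly and rise.

```bash
python3 -m inch '{"delta_pos":[[0,0,-0.0015],[0,0,0],[0,0,0],[0,0,0]],"twist":[[0,0,0],[0,0,0],[0,0,0],[0,0,0]]}' 0.68
python3 -m inch '{"delta_pos":[[0,0,-0.01],[0,0,-0.03],[0,0,-0.05],[0,0,-0.05],[0,0,-0.04],[0,0,0]],"twist":[[0,0,0],[0,0,0],[0,0,0],[0,0,0],[0,0,0],[0,0,0]]}'
python3 - <<'E'
from plan import *
cam("wrist","w23"); plan([.660,.004,.2],-80)
E
```

```text
time_s: 42.98
tool_pos: [0.5911, 0.3244, 0.0734]
tool_rot: [3.141, -0.0, -1.394]
force: [0.7, -0.1, 0.8]
finger_gap: 0.0581
time_s: 43.72
tool_pos: [0.5924, 0.3248, 0.2599]
tool_rot: [-3.134, 0.004, -1.395]
force: [-0.2, -0.5, -0.4]
finger_gap: 0.0585
t 43.77 at [591.7 324.7 256.7] yaw -79.9 q6 54.0 gap 58.0
 twist units [-0.022  0.013  0.011]  shift after turn (mm) [327.7 -11.6  56.7]  shift before turn [327.9 -10.7  56. ]
```

View pics/w23.png

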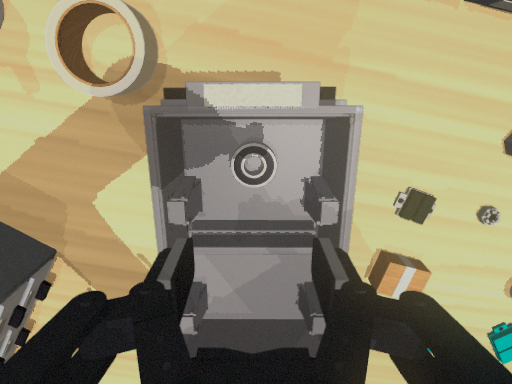

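```bash
python3 -m inch '{"delta_pos":[[0.047,-0.0016,0],[0.047,-0.0016,0],[0.047,-0.0016,0.01],[0.047,-0.0016,0.02],[0.047,-0.0016,0.03],[0.047,-0.0016,0.03],[0.047,-0.0016,0.02],[0,0,0],[0,0,0]],"twist":[[0,0,0],[0,0,0],[0,0,0],[0,0,0],[0,0,0],[0,0,0],[0,0,0],[0,0,0],[0,0,0]]}' 1
python3 - <<'E'
from plan import *
c=cam("wrist","w24"); crop(c,200,100,310,230,5,"w24c"); plan([.660,.004,.15],-80)
E
```

```text
time_s: 44.9
tool_pos: [0.6598, 0.0025, 0.1434]
tool_rot: [3.141, -0.0, -1.395]
force: [-0.3, 0.6, 1.2]
finger_gap: 0.0855
t 44.95 at [660.    3.1 144. ] yaw -79.9 q6 83.0 gap 85.3
 twist units [-0.001 -0.001  0.014]  shift after turn (mm) [-0.9 -0.2 -6. ]  shift before turn [-0.9 -0.2 -6. ]
```

View pics/w24c.png

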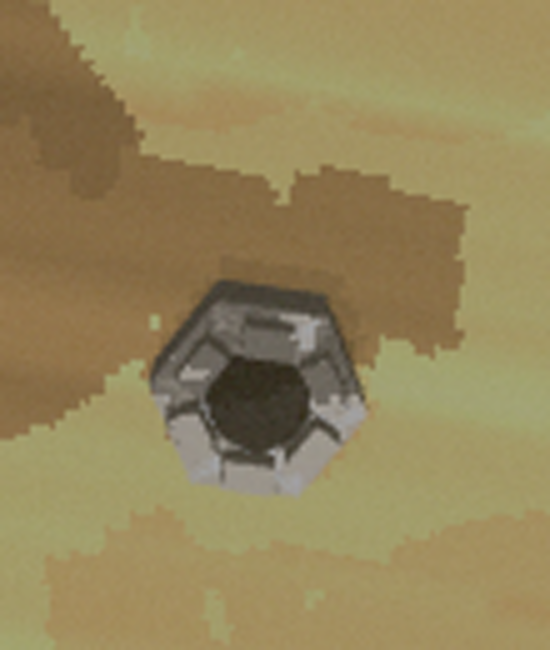

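```bash
python3 - <<'E'
from plan import *
c=cam("wrist")
print(onz(c,[(251.4,180.6)],.022)*1000, onz(c,[(200+259/5,100+391/5)],.012)*1000)
w=onz(c,[(200+152/5,177),(220/5+200,156.4),(328/5+200,159.2),(273.2,181)],.006)*1000
for a,b in zip(w,w[1:]): e=b-a; print(np.linalg.norm(e).round(1),(np.degrees(np.arctan2(e[1],e[0]))%60).round(1))
plan([.660,.004,.017],-58)
E
```

```text
[[661.48733463   4.5263635   22.        ]] [[660.51512054   4.04220914  12.        ]]
21.7 37.0
18.4 32.6
20.6 29.6
t 45.0 at [660.1   3.5 144.4] yaw -79.8 q6 83.0 gap 85.5
 twist units [-5.000e-03 -1.000e-03 -2.182e+00]  shift after turn (mm) [ -0.5  -0.2 127.4]  shift before turn [-6.000e-01  1.000e-01  1.274e+02]
```

```bash
python3 -m inch '{"delta_pos":[[-0.001,0,0.02],[0,0,0.04],[0,0,0.04],[0,0,0.018],[0,0,0.006],[0,0,0.003],[0,0,0]],"twist":[[0,0,-0.74],[0,0,-0.74],[0,0,-0.74],[0,0,0],[0,0,0],[0,0,0],[0,0,0]]}' 0.8
python3 - <<'E'
from plan import *
cam("wrist","w25"); plan([.6605,.004,.017],-57.5)
E
```

```text
time_s: 45.88
tool_pos: [0.6606, 0.0037, 0.0182]
tool_rot: [-3.14, -0.001, -1.007]
force: [0.3, 0.7, 0.7]
finger_gap: 0.0686
t 45.92 at [660.5   3.6  18.2] yaw -57.7 q6 105.0 gap 68.2
 twist units [-0.011 -0.005 -0.021]  shift after turn (mm) [-0.3 -0.2  1.2]  shift before turn [-0.3 -0.2  1.2]
```

View pics/w25.png

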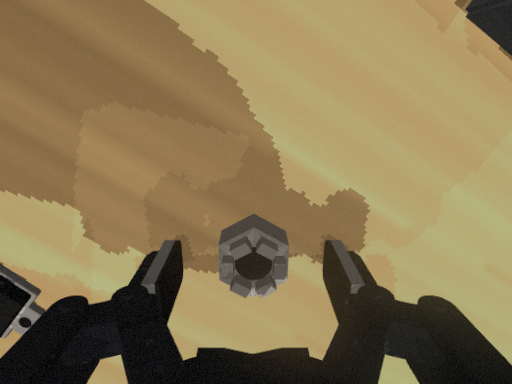

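The nut's flats face the fingers squarely and it is centred (px 253,255). Closing and lifting.

```bash
python3 -m inch '{"delta_pos":[[0,0,0.001],[0,0,0],[0,0,0],[0,0,0],[0,0,0],[0,0,0]],"twist":[[0,0,0],[0,0,0],[0,0,0],[0,0,0],[0,0,0],[0,0,0]]}' 0 50
python3 -m inch '{"delta_pos":[[0,0,-0.01],[0,0,-0.03],[0,0,-0.05],[0,0,-0.06],[0,0,-0.06],[0,0,-0.03],[0,0,0]],"twist":[[0,0,0],[0,0,0],[0,0,0.7],[0,0,0.8],[0,0,0.7],[0,0,0],[0,0,0]]}'
python3 - <<'E'
from plan import *
cam("wrist","w26"); plan([.440,.298,.255],-80)
E
```

```text
time_s: 46.68
tool_pos: [0.6604, 0.0035, 0.0168]
tool_rot: [-3.14, -0.001, -1.007]
force: [-0.5, -0.1, 4.0]
finger_gap: 0.0306
time_s: 47.55
tool_pos: [0.6605, 0.0034, 0.2594]
tool_rot: [-3.136, 0.0, -1.391]
force: [-0.8, -0.6, -1.1]
finger_gap: 0.0307
t 47.6 at [659.9   3.6 256.6] yaw -79.7 q6 83.0 gap 31.0
 twist units [-0.007  0.003  0.031]  shift after turn (mm) [-328.1  165.4    1.6]  shift before turn [-329.   163.6    1.5]
```

View pics/w26.png

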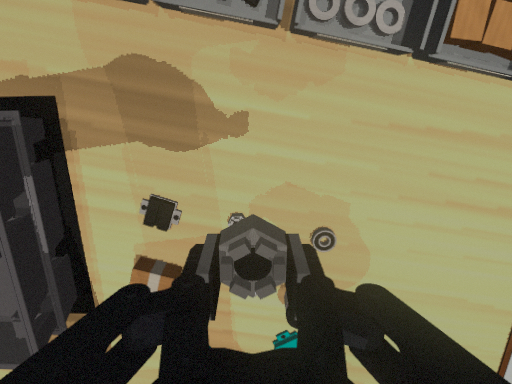

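```bash
python3 -m inch '{"delta_pos":[[-0.03,0.0134,0],[-0.05,0.022,0],[-0.05,0.022,0],[-0.05,0.022,0],[-0.05,0.022,0],[-0.05,0.022,0],[-0.0486,0.0232,0],[0,0,0],[0,0,0]],"twist":[[0,0,0],[0,0,0],[0,0,0],[0,0,0],[0,0,0],[0,0,0],[0,0,0],[0,0,0],[0,0,0]]}'
python3 -m inch '{"delta_pos":[[0,0,0.03],[0,0,0.05],[0,0,0.05],[0,0,0.015],[0,0,0],[0,0,0]],"twist":[[0,0,0],[0,0,0],[0,0,0],[0,0,0],[0,0,0],[0,0,0]]}'
python3 - <<'E'
from plan import *
cam("wrist","w27"); plan([.457,.301,.075],-80)
E
```

```text
time_s: 48.72
tool_pos: [0.4563, 0.3003, 0.2543]
tool_rot: [3.14, -0.002, -1.39]
force: [-0.1, -0.6, -1.8]
finger_gap: 0.0309
time_s: 49.48
tool_pos: [0.4579, 0.3011, 0.1134]
tool_rot: [-3.138, 0.002, -1.391]
force: [-0.1, -0.4, -1.1]
finger_gap: 0.0306
t 49.52 at [457.8 301.2 113.3] yaw -79.7 q6 46.0 gap 30.7
 twist units [-0.018  0.011  0.03 ]  shift after turn (mm) [ 0.1  0.8 38.3]  shift before turn [ 0.2  0.9 38.3]
```

View pics/w27.png

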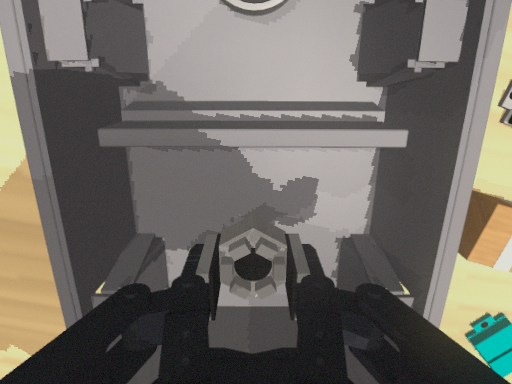

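```bash
python3 -m inch '{"delta_pos":[[0,-0.004,0.01],[0,0,0.012],[0,0,0.008],[0,0,0.005],[0,0,0.002],[0,0,0],[0,0,0]],"twist":[[0,0,0],[0,0,0],[0,0,0],[0,0,0],[0,0,0],[0,0,0],[0,0,0]]}'
python3 -m inch '{"delta_pos":[[0,0,0.001],[0,0,0]],"twist":[[0,0,0],[0,0,0]]}'
```

```text
time_s: 50.4
tool_pos: [0.4609, 0.3012, 0.075]
tool_rot: [-3.141, -0.0, -1.39]
force: [-2.4, -1.7, 5.7]
finger_gap: 0.0309
time_s: 50.65
tool_pos: [0.4609, 0.3013, 0.0749]
tool_rot: [-3.14, -0.0, -1.39]
force: [-6.5, -2.6, 10.5]
finger_gap: 0.0309
```

```bash
python3 -m inch '{"delta_pos":[[0,0,-0.0015],[0,0,0],[0,0,0],[0,0,0]],"twist":[[0,0,0],[0,0,0],[0,0,0],[0,0,0]]}' 0.52
python3 -m inch '{"delta_pos":[[0,0,-0.01],[0,0,-0.03],[0,0,-0.05],[0,0,-0.05],[0,0,-0.05],[0,0,0],[0,0,0]],"twist":[[0,0,0],[0,0,0],[0,0,0],[0,0,0],[0,0,0],[0,0,0],[0,0,0]]}'
python3 - <<'E'
from plan import *
cam("wrist","w28"); d=cam("side"); crop(d,170,50,350,185,4.4,"d28"); c=cam("scene","s28")
E
```

```text
time_s: 51.15
tool_pos: [0.4607, 0.3012, 0.074]
tool_rot: [3.141, -0.0, -1.391]
force: [0.1, -0.5, 0.1]
finger_gap: 0.0447
time_s: 52.02
tool_pos: [0.4605, 0.3013, 0.2643]
tool_rot: [3.142, 0.001, -1.391]
force: [0.8, -0.2, -0.8]
finger_gap: 0.0445
```

View pics/w28.png

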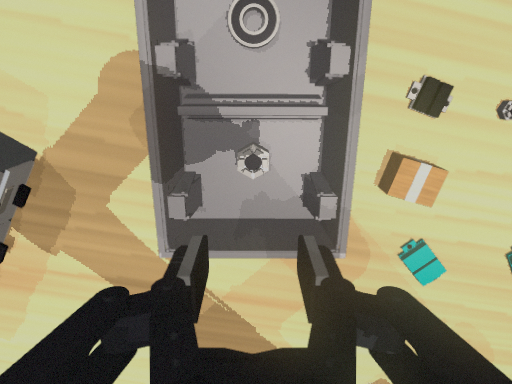

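View pics/d28.png

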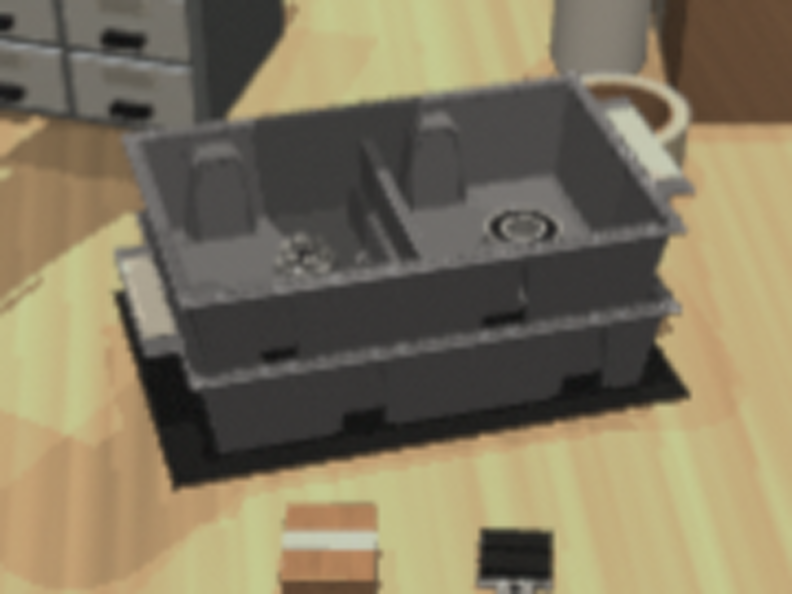

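View pics/s28.png

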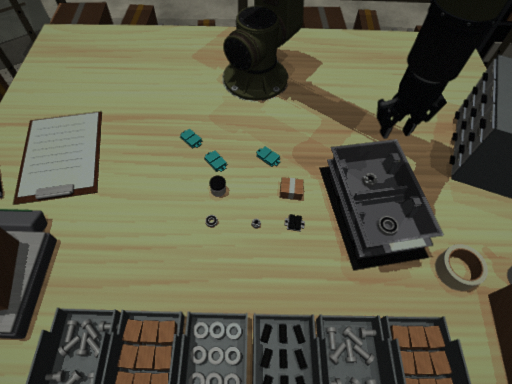

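The nut (wrist px 253,160) and the bearing (253,18) lie flat, one in each half. The stack is even, the look-alikes are still at (294,222), (211,221) and (256,223), and the robot is clear. Handing in.

```bash
python3 - <<'E'
from station import *
print(finish_job())
E
```

```text
the job is handed in; nothing more can be done
None
```

The kit is packed and handed in after about 52 s of the 128 s allowed. `finish_job()` gives no verdict, so the result rests on my own checks below.

- **Pads:** one long pad lies flat in each half of the tray on the mat. Both were set down at contact (TCP z about 22 mm) and showed in place before stacking. I could not see them again once the upper tray covered them.
- **Upper tray:** it is turned half round, with its label lip opposite the lower one's. It met the ledges at TCP z 97.9 mm, where I expected 97.7 mm, and it sits evenly in the side view.
- **Bearing and nut:** the larger bearing is in the far half and the larger nut in the near half. Both were lowered to contact, let go, and lie flat in the last pictures.
- **Look-alikes:** the short pad, small bearing and small nut show at their starting pixels. The gripper is clear, above the trays.

No check failed. The wrist camera disagreed with the scene and side cameras by up to about 7 mm on the lower tray's centre and 3 to 5 mm on the parts. I used closer wrist views centred over each tray, where the partition measured 131.6 to 132.0 mm against the 132 mm given.

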